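Clamp the freshly glued grip of a wooden float with a one-hand bar clamp

ROBOT

A 6-joint arm with a two-finger parallel gripper is mounted at the origin on the work surface. World frame = base frame: x ahead of the robot, y to its left, z up, the work surface at z = 0. Lengths are in mm, angles in rad, forces in N, time in s.
With the tool pointing down it reaches from about 350 to 775 mm from the base axis. Payload 7.3 kg.
Tool frame: the origin (TCP) lies at the very end of the fingers, on their centre line; the grasp point (between the pads) lies 19 mm behind it; x points along the fingers, y is the direction in which the jaws open and shut, and the axes are right-handed (so a half turn about x gives the same grasp; the last joint's range is limited). The gripper opens to 92 mm and grips with 3 to 60 N. Pads are 19 mm wide; open, the fingers measure 130 mm over their backs; the gripper's body (75 mm by 190 mm) begins 47 mm behind the grasp point.
Start: joints at [0.972, 0.342, 1.524, -0, 1.275, -0.146], TCP at [229.669, 472.12, 226.741] pointing down, gripper open.
Joint ranges: [-2.53, 2.53], [-0.77, 2.02], [0.04, 2.7], [-1, 4.14], [0.28, 2.66], [-3.11, 3.11]. Speed limits (rad/s): [2.57, 2.57, 3.14, 3.14, 3.14, 3.14].

INTERFACE

Orientations are given as [roll, pitch, yaw] about the fixed x, y, z axes, in that order (R = Rz(yaw) Ry(pitch) Rx(roll)).
In Python, from plant import sensors, capture, bot gives the robot as it stands.
- The arm moves only by the shell command python3 -m crank 'ROWS' [OPENING]. ROWS is JSON, a list of rows, each an object of numbers: "dx", "dy", "dz": the shift along the tool's x, y, z in cm; "spin": the turn about the tool's x in rad. A call has 1 to 20 rows; each row is the pose to reach, as a shift and turn from the pose commanded when the call began, along the tool's axes at that moment; what a row does not reach only later rows make up. A row lasts 1/12 s, in which the tool goes at most 41.7 mm and 7.16 degrees, less where a joint would pass 70% of its speed; a pose out of reach is approached as far as the arm can. A call with a gripper value outside its range is refused whole. OPENING is the opening in per cent of the stroke, from 0 (shut) to 100 (fully open), set as the call begins (- or left out, the last holds). The fingers move at their own pace and stop on an object; the grip force is fixed at half the most. Time passes only in rows, so rows that repeat a pose let the fingers close. It gives the time, the measured TCP pose, the force and the opening at its end, in the units of the state.
- sensors.get_obs(): the state, without advancing time (a new reading comes with each control period).
- capture(name): name is "side" or "top"; returns a dict with "frame" (420x560x3 uint8, blue, green, red), "vfov" (degrees; the focal length in pixels is half the picture's height over the tangent of half this angle, whatever the lens; pixels are square), "cx", "cy" (the principal point, pixels), "view" (4x4, takes a point from world to camera coordinates). Camera axes: x right, y down, z forward; pixel columns grow to the right and rows downward; lengths in mm; the calibration is good to about 2 mm. A picture is of the moment at which its call begins. There is no depth.
- bot.close_job(): hands the job in, once; it reports no verdict.
The state is a dict: "time": time; "joint_positions": joint angles; "dq": joint speeds; "tau": joint torques, N m; "tool_pos": TCP position; "tcp_rot": TCP orientation; "contact_force": force on the tool from outside, world axes, zero at the start; "moment": the same for the moment, N m; "grip_width": finger opening in mm.
Only numpy, scipy, OpenCV 4.12 (cv2) and the standard library are available. Lean on these libraries where they do the work, as an engineer would, in place of code of your own. Each camera call takes 0.05 s, during which the arm holds its last target.

TASK

The grip of the small wooden float has just been glued on: stand the float on end in the mouth of the bar clamp, squarely between the two pads, and let go of it. Then pump the clamp's trigger with full strokes, letting it spring back out each time, until the moving jaw presses on the float and its sprung pad has sunk about half-way into its cup - never much deeper, or the fresh glue is squeezed out - and finish holding the trigger squeezed like that. Move the jaw with the trigger only, do not knock the float over, and leave the other tools and the bottle where they are.

Things in the scene. Friction and masses are not known exactly. Their poses are not given: they have to be found in the camera images.
- float_grip (a point): centre of the loose wooden float's grip, 55 mm over the bench (z up). It stands on end, 150 g, 110 mm tall: sole 58 (x) by 14 (y) mm; on its +y side a neck 20 (x) by 12 (y) mm, then the grip bar, 34 (x) by 20 (y), 106 mm tall. 46 mm thick in all along y: this point is 36 mm from the sole's outer face, 10 mm from the grip's. Take the bar from above by its flanks, high up. Either way round will do
- clamp: one-hand bar clamp on its side, its body bolted down; origin on the bench under the bar's axis. z up, y along the bar from body to moving jaw; jaws reach out to -x, pistol grip and trigger to +x. Steel bar 20 by 6 mm at x 0; bar, pads, grip and trigger are all centred 50 mm high; jaw arms 26 mm high, to x -90 mm. Black housing: x -28 to 34, y -135 to -48 mm, 72 mm high
- fixed_pad (a point): centre of the face of the fixed jaw's rubber pad, 36 by 36 mm, 50 mm over the bench, at clamp x -65 mm, y -40 mm; it looks to the clamp's +y. Axes as the clamp's
- moving_pad (a point): centre of the face of the moving jaw's pad, 36 by 36 mm, looking at the fixed pad. The mouth between the pads is 62 to 82 mm wide at the start and open above and to the clamp's -x. The steel cup around the pad is 42 by 42 mm, up to 71 mm high. Axes as the clamp's
- bar (a joint): how far the bar with the moving jaw has been drawn in: 0 (mouth 82 mm) to 0.062 m. A light brake of about 4 N keeps it there between strokes, but most of the pressure on the work falls off when the trigger is let out
- pad (a joint): how far the moving jaw's sprung pad has sunk into its cup: 0 (free, standing 11 mm out) to 0.0095 m (all the way). 3 N per mm: half-way is 4 to 5 mm, about 14 N
- trigger (a joint): trigger angle: 0 let out to 0.22 rad fully squeezed towards the clamp's -y, about a pivot at clamp x -12, y -81 mm. A spring returns it. Its pawl pushes 5 mm teeth on the bar: 48 mm per rad, after 0 to 5 mm of play; a full squeeze gains one or two teeth (5 or 10 mm). Letting out leaves the bar. At trigger_face it takes 3 to 5 N running free, about 12 N with the pad half-way in
- trigger_face (a point): middle of the trigger's front face, which looks to the clamp's +y; at clamp x 85, y -75 mm when let out, and it moves with the trigger. The trigger is 22 mm high, 12 mm thick and sticks 80 mm out of the housing (this point 50 mm out). The bench below is free
- grip_back (a point): middle of the back face (to the clamp's -y) of the fixed pistol grip, 22 mm thick, 28 mm high, at clamp x 85, y -135 mm, opposite trigger_face. From here to trigger_face it is 60 mm let out, 39 mm fully squeezed: both fit between two fingers from above. The bench below is free
- smoothing_trowel: bystander: steel smoothing trowel, 220 by 100 mm plate with a black handle 67 mm high, lying flat; origin under its plate's centre
- glue_bottle: bystander: white glue bottle, 52 mm across, 150 mm high; origin under its centre
- margin_trowel: bystander: small trowel, 130 by 50 mm steel blade with a wooden handle, lying flat, 260 mm long; origin where blade and neck meet
Not all that is in view belongs to the job. Of the things that look like the part that bears float_grip, take the one that is farthest to the robot's right at the start.

How it is judged:
By the outcome, as a careful person would: the job done as asked, in the order asked, and still so for the second after the job is handed in, while the arm keeps its last pose, push and grip.
It also fails if it takes over 61 s, if anything falls off the work surface, if the arm or the gripper's body presses on something with over 40 N, if the wrist force passes 120 N, or if a joint passes its speed limit or range.

## Working session

There is one attempt and no reset: what is moved stays moved. The work goes in short steps, Python scripts to look and compute and a shell command to move; the robot and the scene stay as the last step left them, time stands still between calls to the robot, and variables do not carry over. Pictures are saved under pics/ and viewed, and the job is handed in when it is done.

```bash
ls; mkdir -p pics
python3 - <<'E'
from plant import sensors, capture, bot
import cv2
print(sensors.get_obs())
for n in("side","top"):
    c=capture(n); cv2.imwrite(f"pics/{n}0.png",c["frame"]); print(n,c["vfov"],c["cx"],c["cy"],c["view"], [k for k in c])
E
```

```text
pics
{'time': 0.0, 'joint_positions': array([ 9.72020988e-01,  3.42701970e-01,  1.52499281e+00,  9.29809060e-06,
        1.27541744e+00, -1.46011974e-01]), 'dq': array([-0.00063998,  0.00047818,  0.00033764, -0.00059056, -0.00143319,
       -0.00120361]), 'tau': array([ 5.39196208e-04, -4.31237841e+01, -2.44216526e+01,  7.16839987e-02,
        5.60571975e-02, -1.27348708e-04]), 'tool_pos': array([229.41653912, 471.77467149, 226.06419263]), 'tcp_rot': array([-1.72265943,  1.56927673, -2.17542551]), 'contact_force': array([ 0.69183489, -0.14903565,  0.22825278]), 'moment': array([0.0393759 , 0.01363737, 0.05363048]), 'grip_width': 91.64334643749382}
side 49.279936759609726 279.21811085430437 222.59563191794058 [[ 9.61459841e-01 -2.74844974e-01 -7.43069478e-03 -5.09758797e+02]
 [-1.66632303e-01 -5.60988496e-01 -8.10879512e-01  1.92986580e+02]
 [ 2.18697624e-01  7.80866280e-01 -5.85165961e-01  1.03514413e+03]
 [ 0.00000000e+00  0.00000000e+00  0.00000000e+00  1.00000000e+00]] ['frame', 'vfov', 'cx', 'cy', 'view']
top 55.04719098759372 274.4012741630703 217.6305376104112 [[ 2.95886880e-02 -9.99547147e-01 -5.47821492e-03  4.37549021e+01]
 [-9.96728533e-01 -2.90919801e-02 -7.54048340e-02  5.53938809e+02]
 [ 7.52113146e-02  7.69142323e-03 -9.97137954e-01  1.15156916e+03]
 [ 0.00000000e+00  0.00000000e+00  0.00000000e+00  1.00000000e+00]] ['frame', 'vfov', 'cx', 'cy', 'view']
```

View pics/side0.png

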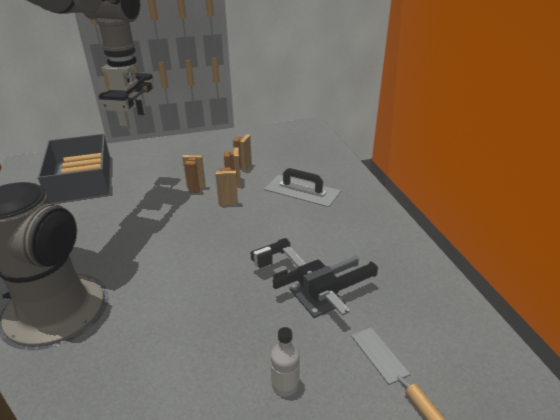

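View pics/top0.png

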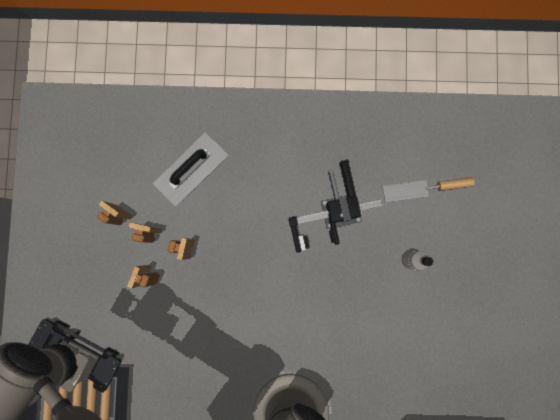

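```bash
cat > h.py <<'E'
import numpy as np, cv2
from plant import sensors, capture, bot
def f(c): return c["frame"].shape[0]/2/np.tan(np.radians(c["vfov"])/2)
def ray(c,u,v):
    V=np.array(c["view"]);R=V[:3,:3];o=-R.T@V[:3,3]
    d=R.T@np.array([(u-c["cx"])/f(c),(v-c["cy"])/f(c),1.]);return o,d
def onz(c,u,v,z):
    o,d=ray(c,u,v);return o+d*(z-o[2])/d[2]
def proj(c,p):
    V=np.array(c["view"]);q=V[:3,:3]@np.array(p,float)+V[:3,3]
    return np.array([c["cx"]+f(c)*q[0]/q[2],c["cy"]+f(c)*q[1]/q[2]])
def tri(c1,a,c2,b):
    o1,d1=ray(c1,*a);o2,d2=ray(c2,*b);d1=d1/np.linalg.norm(d1);d2=d2/np.linalg.norm(d2)
    A=np.c_[d1,-d2];s=np.linalg.lstsq(A,o2-o1,rcond=None)[0]
    p,q=o1+s[0]*d1,o2+s[1]*d2
    return (p+q)/2,np.linalg.norm(p-q)
def crop(c,x0,y0,w,h,name,k):
    cv2.imwrite(f"pics/{name}.png",cv2.resize(c["frame"][y0:y0+h,x0:x0+w],None,fx=k,fy=k,interpolation=cv2.INTER_CUBIC))
def load(n):
    import pickle;return pickle.load(open(n,"rb"))
E
python3 - <<'E'
from h import *
import pickle
s=capture("side");t=capture("top");pickle.dump((s,t),open("c0.pkl","wb"))
crop(s,170,120,100,100,"s_fl",6);crop(t,90,190,110,100,"t_fl",6)
crop(s,240,220,150,110,"s_cl",5);crop(t,280,150,110,110,"t_cl",5)
E
```

```text
(no output)
```

View pics/s_fl.png

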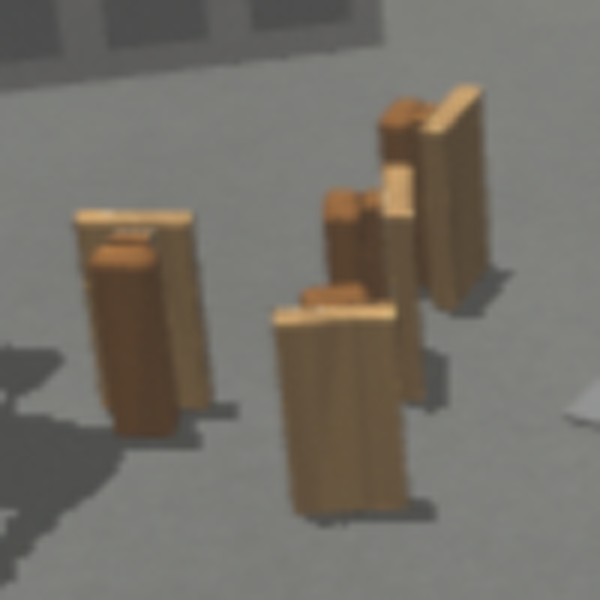

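View pics/t_fl.png

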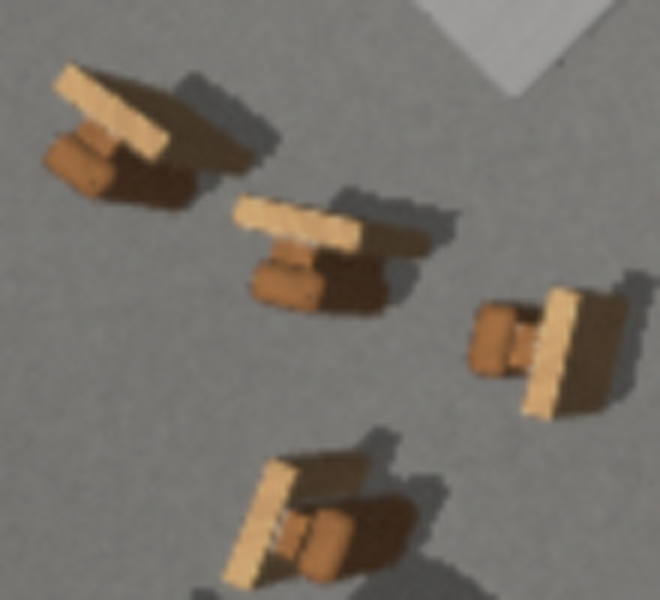

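View pics/s_cl.png

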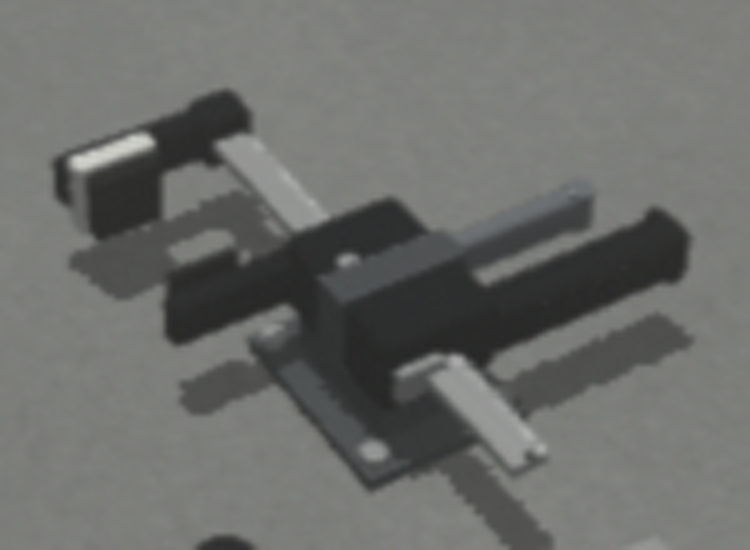

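View pics/t_cl.png

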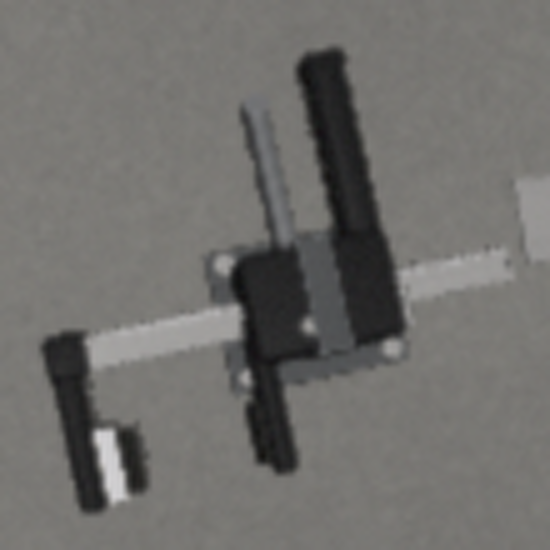

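Run:
```python
from h import *
s,t=load("c0.pkl")
# target sole top strip corners (crop/6), top view
C=[(90+a/6-.5+.08,190+b/6-.5+.08) for a,b in[(555,288),(581,292),(549,419),(522,414)]]
P=[onz(t,*c,110) for c in C]
for p in P: print(p.round(1), proj(s,p).round(1))
print("edges",[np.linalg.norm(P[i]-P[(i+1)%4]).round(1) for i in range(4)])
hsv=cv2.cvtColor(t["frame"],cv2.COLOR_BGR2HSV)
for (n,c,x0,y0,x1,y1) in (("t",t,165,235,200,262),("s",s,170,120,270,220)):
    h=cv2.cvtColor(c["frame"],cv2.COLOR_BGR2HSV)
    print(n,h[y0:y1,x0:x1].reshape(-1,3)[::97])
    for nm,lo,hi in(("light",(8,70,170),(25,180,255)),("grip",(5,110,100),(20,255,190))):
        m=np.zeros(h.shape[:2],np.uint8);m[y0:y1,x0:x1]=cv2.inRange(h,lo,hi)[y0:y1,x0:x1]
        for k in cv2.findContours(m,0,2)[0]:
            if cv2.contourArea(k)>8: 
                M=cv2.moments(k);print(nm,cv2.contourArea(k),(M["m10"]/M["m00"],M["m01"]/M["m00"]),cv2.minAreaRect(k))
```

```text
[484.9 305.2 110. ] [234.6 171. ]
[483.4 293.5 110. ] [234.9 173. ]
[426.6 305.1 110. ] [214.4 173.9]
[428.4 317.3 110. ] [214.4 171.8]
edges [np.float64(11.8), np.float64(58.0), np.float64(12.3), np.float64(57.7)]
t [[ 12  11 121]
 [ 23  11  93]
 [ 17 111 204]
 [ 14 130  86]
 [ 13  74 117]
 [ 30  10  74]
 [ 17 106  70]
 [ 16 115 202]
 [ 24  10 122]
 [ 20  13 120]]
light 74.0 (181.22972972972974, 248.286036036036) ((181.16470336914062, 248.2588348388672), (4.772470474243164, 20.825326919555664), 12.528807640075684)
grip 86.0 (173.18992248062014, 246.58527131782944) ((173.76922607421875, 246.65383911132812), (10.78638744354248, 11.570852279663086), 11.309932708740234)
s [[ 60   3  77]
 [ 30   8 129]
 [ 36  10 130]
 [ 36  10 130]
 [ 30  10 129]
 [ 38   8 128]
 [ 30   8 127]
 [ 38   8 128]
 [ 38   8 129]
 [ 38   8 128]
 [ 38   8 128]
 [ 30   6 128]
 [ 38   8 128]
 [ 38   8 127]
 [ 45   8 127]
 [ 38   8 127]
 [ 38   8 127]
 [ 40   6 127]
 [ 38   8 127]
 [ 30   6 126]
 [ 38   8 126]
 [ 30   6 125]
 [ 30   6 126]
 [ 30   8 127]
 [ 38   8 127]
 [ 40   6 126]
 [ 40   6 125]
 [ 38   8 126]
 [
[... 1234 characters left out ...]
1.5 (189.79710144927535, 155.52173913043478) ((191.5, 155.5), (1.0, 17.0), 90.0)
light 21.0 (235.5, 151.5) ((235.5, 151.5), (7.0, 3.0), 90.0)
light 19.5 (245.00854700854697, 137.44444444444443) ((244.75001525878906, 137.25), (2.8284268379211426, 9.192388534545898), 45.0)
grip 45.0 (225.05555555555554, 169.85925925925923) ((227.0, 170.0), (16.0, 6.0), -0.0)
grip 44.0 (190.14772727272728, 161.68560606060603) ((190.0, 161.5), (5.0, 10.0), 90.0)
grip 27.0 (227.7962962962963, 153.80246913580245) ((228.5, 154.0), (4.0, 9.0), 90.0)
grip 9.0 (237.22222222222223, 150.59259259259258) ((236.0, 151.0), (8.0, 4.0), 90.0)
grip 26.0 (237.93589743589743, 139.1346153846154) ((238.5, 139.0), (4.0, 9.0), 90.0)
```

Run:
```python
from h import *
s,t=load("c0.pkl")
T=lambda a,b:(280+a/5-.4,150+b/5-.4)
F=lambda a,b:(90+a/6-.42,190+b/6-.42)
S=lambda a,b:(240+a/5-.4,220+b/5-.4)
SF=lambda a,b:(170+a/6-.42,120+b/6-.42)
print("sole ctr",tri(t,(181.23,248.29),s,SF(335,315)))
g=onz(t,*F(491,339),108);so=onz(t,181.23,248.29,110);print("grip",g,"sole",so,np.linalg.norm(g-so),proj(s,g))
print("grip yaw", np.arctan2(*(-(g-so)[:1],(g-so)[1:2])))
# bar mask
m=t["frame"].astype(int);v=m.mean(2)
for nm,(x0,y0,x1,y1) in {"L":(298,205,328,228),"R":(361,198,382,212)}.items():
    sub=v[y0:y1,x0:x1];ys,xs=np.where(sub>135)
    xs=xs+x0;ys=ys+y0;P=np.array([onz(t,x,y,53)[:2] for x,y in zip(xs,ys)])
    line=cv2.fitLine(P.astype(np.float32),cv2.DIST_HUBER,0,.01,.01).ravel();print(nm,len(P),line,P[:,1].min(),P[:,1].max())
# grip
a=onz(t,*T(322,60),64);b=onz(t,*T(357,225),64);print("grip",a,b,np.arctan2(a[1]-b[1],a[0]-b[0]))
a=onz(t,*T(255,105),61);b=onz(t,*T(283,238),61);print("trig",a,b,np.arctan2(a[1]-b[1],a[0]-b[0]))
# housing corners top z72
for n,p in dict(tl=(237,262),br=(403,332),tr=(387,232),bl=(255,360)).items(): print(n,onz(t,*T(*p),72).round(1))
```

```text
sole ctr (array([457.27516285, 305.80859824, 110.58014286]), np.float64(2.2208045310085884))
grip [461.2875578  333.25004258 108.        ] sole [456.17668304 306.1421598  110.        ] 27.65788042724278 [224.7319823  168.19216953]
grip yaw [-0.18635082]
L 213 [ 2.5337821e-01 -9.6736729e-01  5.5549811e+02 -4.7925217e+01] -88.8368467027726 -6.928144255469249
R 143 [ 2.6563859e-01 -9.6407270e-01  5.9578583e+02 -2.1198065e+02] -241.01444528694566 -184.3732879821403
grip [ 713.8593669 -132.4860048   64.       ] [ 620.37530458 -153.70306732   64.        ] 0.2231783970786684
trig [687.60687546 -95.49138114  61.        ] [ 612.20744907 -112.7053585    61.        ] 0.2244568357425762
tl [596.5 -85.7  72. ]
br [ 560.1 -178.7   72. ]
tr [ 615.8 -169.    72. ]
bl [542.1 -96.8  72. ]
```

Run:
```python
from h import *
s,t=load("c0.pkl")
v=t["frame"].astype(float).mean(2)
def rows(y0,y1,x0,x1,thr,dark=True):
    out=[]
    for y in range(y0,y1):
        w=np.clip((thr-v[y,x0:x1])/40,0,1) if dark else None
        if w.sum()>0: out.append(((w*np.arange(x0,x1)).sum()/w.sum(),y,w.sum()))
    return out
g=rows(166,194,336,362,90);P=np.array([onz(t,x,y,64)[:2] for x,y,_ in g])
l=cv2.fitLine(P.astype(np.float32),cv2.DIST_HUBER,0,.01,.01).ravel();print("grip",np.arctan2(*(l[1::-1]*np.sign(l[0])))," ",l, [round(q[2],1) for q in g][::6])
g=rows(172,196,326,342,112);P=np.array([onz(t,x,y,61)[:2] for x,y,_ in g])
l=cv2.fitLine(P.astype(np.float32),cv2.DIST_HUBER,0,.01,.01).ravel();print("trig",np.arctan2(*(l[1::-1]*np.sign(l[0]))),l,[round(q[2],1) for q in g][::6])
# bar columns
for nm,c0,c1,r0,r1 in(("L",300,327,203,230),("R",363,379,197,214)):
    out=[]
    for x in range(c0,c1):
        w=np.clip((v[r0:r1,x]-125)/30,0,1)
        if w.sum()>3: out.append(((x),(w*np.arange(r0,r1)).sum()/w.sum(),w.sum()))
    P=np.array([onz(t,x,y,53)[:2] for x,y,_ in out])
    l=cv2.fitLine(P.astype(np.float32),cv2.DIST_HUBER,0,.01,.01).ravel();print(nm,np.arctan(-l[0]/l[1]),l,[round(q[2],1) for q in out][::5])
print(v[200:232:1,310].astype(int))
```

```text
grip 0.24020962   [ 9.7128814e-01  2.3790623e-01  6.6328729e+02 -1.4282814e+02] [np.float64(9.8), np.float64(9.5), np.float64(9.3), np.float64(9.5), np.float64(9.5)]
trig 0.17256984 [ 9.8514676e-01  1.7171457e-01  6.4694379e+02 -1.0198433e+02] [np.float64(3.0), np.float64(2.8), np.float64(2.4), np.float64(2.3)]
L 0.24696846 [ 2.4446553e-01 -9.6965796e-01  5.5375397e+02 -4.0595676e+01] [np.float64(7.3), np.float64(7.1), np.float64(6.8), np.float64(7.0), np.float64(7.0), np.float64(7.5)]
R 0.24746068 [ 2.4494278e-01 -9.6953756e-01  5.9488940e+02 -2.0763234e+02] [np.float64(6.8), np.float64(6.7), np.float64(6.4), np.float64(6.3)]
[120 120 119 120 121 121 123 122 122 123 122 122 125 122 133 163 161 160
 160 160 157 139 125 123 123 122 119 119 120 118 119 123]
```

Run:
```python
from h import *
s,t=load("c0.pkl")
yaw=.243;ex=np.array([np.cos(yaw),np.sin(yaw)]);ey=np.array([-ex[1],ex[0]])
O=np.array([553.75,-40.6])-2.5*ey-1*ex*0
W=lambda x,y,z:np.r_[O+x*ex+y*ey,z]
print(O)
print("cam",-t["view"][:3,:3].T@t["view"][:3,3], -s["view"][:3,:3].T@s["view"][:3,3])
def draw(c,pts,x0,y0,w,h,k,name):
    im=cv2.resize(c["frame"][y0:y0+h,x0:x0+w],None,fx=k,fy=k,interpolation=cv2.INTER_CUBIC)
    for p,col in pts:
        q=(proj(c,p)-[x0,y0]+.5)*k
        cv2.circle(im,tuple(int(a) for a in q),3,col,1)
    cv2.imwrite(f"pics/{name}.png",im)
H=[(W(x,y,72),(0,0,255)) for x in(-28,34) for y in(-135,-48)]
Pd=[(W(x,-40,z),(0,255,0)) for x in(-83,-47) for z in(32,68)]
G=[(W(114,y,64),(255,0,0)) for y in(-135,-113)]+[(W(34,y,64),(255,0,0)) for y in(-135,-113)]
Tr=[(W(114,-75,61),(0,255,255)),(W(114,-87,61),(0,255,255)),(W(40,-75,61),(0,255,255))]
B=[(W(x,y,53),(255,0,255)) for x in(-10,10) for y in(-45,30,-140,-190)]
Cu=[(W(x,35,71),(255,255,0)) for x in(-86,-44)]
A=[(W(-90,-50,63),(255,255,255))]
al=H+Pd+G+Tr+B+Cu+A
draw(s,al,240,220,150,110,5,"s_cl1");draw(t,al,280,150,110,110,5,"t_cl1")
```

```text
[554.35153892 -43.02655124]
cam [ 464.22093588   50.99305854 1190.28268142] [ 295.88684856 -840.15053624  758.43210987]
```

View pics/s_cl1.png

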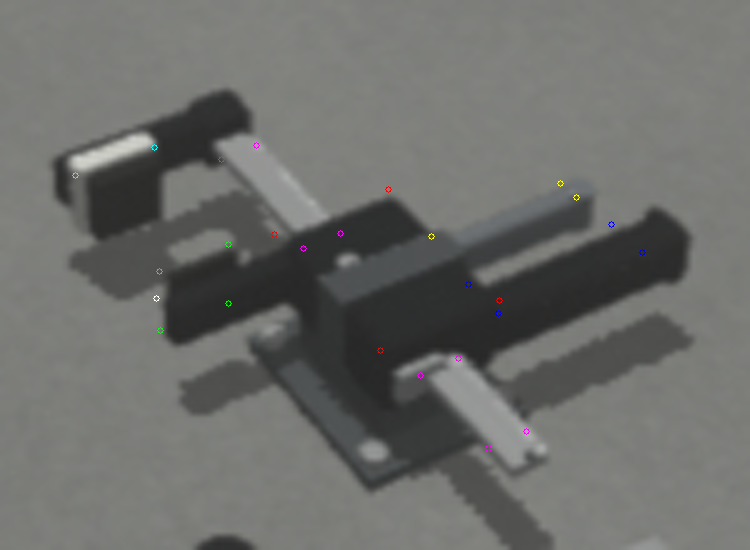

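View pics/t_cl1.png

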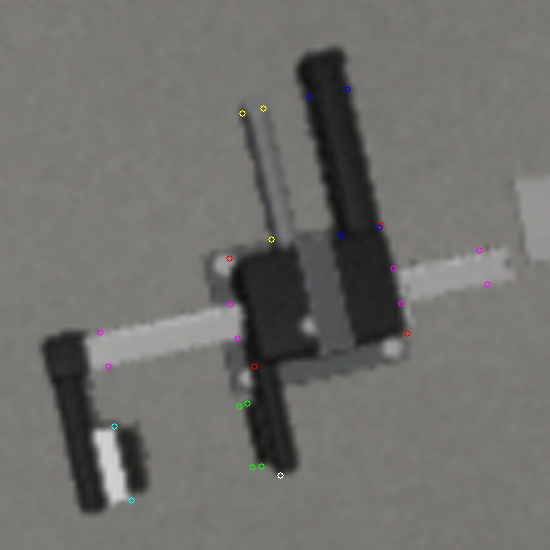

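Run:
```python
from h import *
s,t=load("c0.pkl")
yaw=.243;ex=np.array([np.cos(yaw),np.sin(yaw)]);ey=np.array([-ex[1],ex[0]])
O=np.array([554.6,-44.0])
T=lambda a,b:(280+a/5-.4,150+b/5-.4)
S=lambda a,b:(240+a/5-.4,220+b/5-.4)
for n,p in dict(mtop=(138,430),mbot=(147,488),ftop=(248,405),fbot=(262,465)).items():
    q=onz(t,*T(*p),68)[:2]-O;print(n,(q@ex).round(1),(q@ey).round(1))
for n,p in dict(mL=(92,177),mR=(160,150),fL=(168,268),fR=(237,248)).items():
    q=onz(s,*S(*p),68)[:2]-O;print("side",n,(q@ex).round(1),(q@ey).round(1))
fp=O-65*ex-40*ey;print("fixed pad",fp, "grip target (3mm gap)",fp+(4+36)*ey)
print("tri fixedpad top", tri(t,T(248,405),s,S(237,248)),tri(t,T(262,465),s,S(168,268)))
print("tri float sole ends",tri(t,(181.9,238.6),s,(236,171.9)),tri(t,(179,258.8),s,(215.5,173)))
```

```text
mtop -49.0 23.4
mbot -81.5 25.6
ftop -48.4 -39.4
fbot -82.5 -39.6
side mL -78.3 34.2
side mR -41.0 35.5
side fL -78.4 -39.1
side fR -45.0 -43.2
fixed pad [501.13429035 -98.46483169] grip target (3mm gap) [491.50966769 -59.64001181]
tri fixedpad top (array([519.5084403 , -94.67601524,  66.41162032]), np.float64(4.727585859773845)) (array([ 485.68552837, -102.46230954,   69.7912156 ]), np.float64(3.4808658477944316))
tri float sole ends (array([485.50132683, 305.75079893, 106.51377391]), np.float64(6.783284287397822)) (array([429.26178466, 310.68848281, 109.51028677]), np.float64(2.518690480962231))
```

```bash
cat >> h.py <<'E'
from scipy.spatial.transform import Rotation as Ro
def tool():
    o=sensors.get_obs();return np.array(o["tool_pos"]),Ro.from_euler("xyz",o["tcp_rot"]).as_matrix(),o
def move(target,yawdir=None):
    """print dx,dy,dz in cm, spin to make tool y along yawdir (world angle)"""
    p,R,o=tool();d=R.T@(np.array(target)-p)/10
    print("t",round(o["time"],2),"tcp",p.round(1),"rpy",o["tcp_rot"].round(3),"xaxis",R[:,0].round(3),"yang",round(np.arctan2(R[1,1],R[0,1]),4),"F",o["contact_force"].round(2),"w",round(o["grip_width"],1))
    print("  d cm",d.round(2))
    if yawdir is not None:
        a=np.arctan2(R[1,1],R[0,1]);
        # spin about tool x (pointing down): yaw decreases with +spin
        s=-(yawdir-a);print("  spin",((s+np.pi/2)%np.pi-np.pi/2).round(4), "j6",o["joint_positions"][5].round(2))
E
python3 - <<'E'
from h import *
move([463,334,130],-.2)
move([463,334,130],.243)
E
```

```text
t 0.2 tcp [229.5 471.9 226.3] rpy [-1.743  1.57  -2.196] xaxis [-0.001 -0.001 -1.   ] yang 1.118 F [-0.24  0.04 -0.07] w 91.6
  d cm [ 9.63 -2.18 27.03]
  spin 1.318 j6 -0.15
t 0.2 tcp [229.5 471.9 226.3] rpy [-1.743  1.57  -2.196] xaxis [-0.001 -0.001 -1.   ] yang 1.118 F [-0.24  0.04 -0.07] w 91.6
  d cm [ 9.63 -2.18 27.03]
  spin 0.875 j6 -0.15
```

```bash
python3 -m crank '[{"dx":3,"dy":-2.18,"dz":27,"spin":1.318},{"dx":3,"dy":-2.18,"dz":27,"spin":1.318},{"dx":5,"dy":-2.18,"dz":27,"spin":1.318},{"dx":7.6,"dy":-2.18,"dz":27,"spin":1.318},{"dx":7.6,"dy":-2.18,"dz":27,"spin":1.318},{"dx":7.6,"dy":-2.18,"dz":27,"spin":1.318},{"dx":7.6,"dy":-2.18,"dz":27,"spin":1.318},{"dx":7.6,"dy":-2.18,"dz":27,"spin":1.318},{"dx":7.6,"dy":-2.18,"dz":27,"spin":1.318},{"dx":7.6,"dy":-2.18,"dz":27,"spin":1.318},{"dx":7.6,"dy":-2.18,"dz":27,"spin":1.318},{"dx":7.6,"dy":-2.18,"dz":27,"spin":1.318},{"dx":7.6,"dy":-2.18,"dz":27,"spin":1.318},{"dx":7.6,"dy":-2.18,"dz":27,"spin":1.318}]' 75
python3 - <<'E'
from h import *
import pickle
s=capture("side");t=capture("top");pickle.dump((s,t),open("c1.pkl","wb"))
move([463,334,82],-.2)
p,R,o=tool();w=o["grip_width"]/2
def draw(c,pts,x0,y0,w,h,k,name):
    im=cv2.resize(c["frame"][y0:y0+h,x0:x0+w],None,fx=k,fy=k,interpolation=cv2.INTER_CUBIC)
    for p in pts:
        q=(proj(c,p)-[x0,y0]+.5)*k
        cv2.circle(im,tuple(int(a) for a in q),3,(0,255,0),1)
    cv2.imwrite(f"pics/{name}.png",im)
pts=[p+R@np.array([0,a*(w+b),c]) for a in(-1,1) for b in(0,19) for c in (-9.5,9.5)]
draw(s,pts,170,80,110,130,5,"s_f1");draw(t,pts,110,200,130,110,5,"t_f1")
E
```

```text
time: 1.37
tool_pos: [462.8, 334.4, 150.7]
tcp_rot: [-0.993, 1.571, -2.761]
contact_force: [0.3, 0.1, 0.3]
grip_width: 69.4
t 1.47 tcp [462.9 334.5 150.8] rpy [2.541 1.571 0.772] xaxis [ 0.  0. -1.] yang -0.1984 F [-0.82  1.29 -0.61] w 68.9
  d cm [6.88 0.02 0.04]
  spin 0.0016 j6 0.69
```

View pics/s_f1.png

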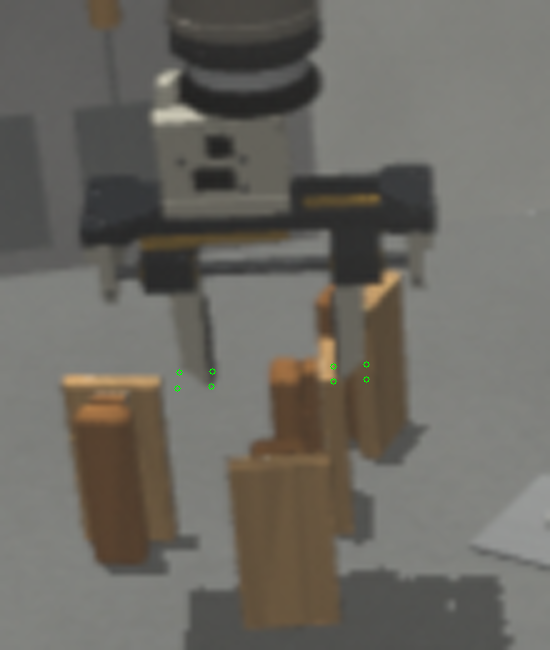

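View pics/t_f1.png

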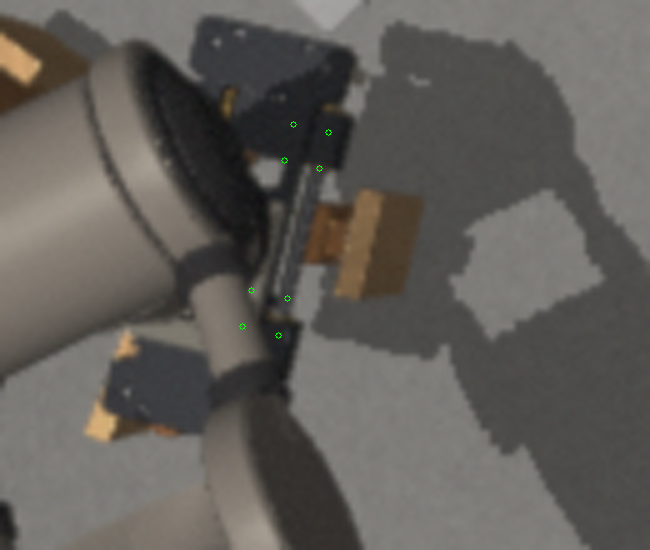

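```bash
python3 -m crank '[{"dx":3,"dy":0.08,"dz":0.04},{"dx":5.5,"dy":0.08,"dz":0.04},{"dx":6.9,"dy":0.08,"dz":0.04},{"dx":6.9,"dy":0.08,"dz":0.04}]'
python3 -m crank '[{"dx":0},{"dx":0},{"dx":0},{"dx":0},{"dx":0},{"dx":0}]' 20
python3 - <<'E'
from h import *
import pickle
move([463,334,82],-.2)
s=capture("side");crop(s,170,80,110,130,"s_f2",5)
move([463,334,82],-.2)
E
```

```text
t 1.47 tcp [462.9 334.5 150.8] rpy [2.541 1.571 0.772] xaxis [ 0.  0. -1.] yang -0.1984 F [-0.82  1.29 -0.61] w 68.9
  d cm [6.88 0.02 0.04]
  spin 0.0016 j6 0.69
t 1.52 tcp [462.8 334.5 150.8] rpy [-3.01   1.571  1.503] xaxis [ 0.  0. -1.] yang -0.1988 F [0.57 0.03 1.59] w 68.7
  d cm [6.88 0.03 0.04]
  spin 0.0012 j6 0.69invalid input at $[0]: expected keys dx, dy, dz, spin
invalid input at $[0]: expected keys dx, dy, dz, spin
```

View pics/s_f2.png

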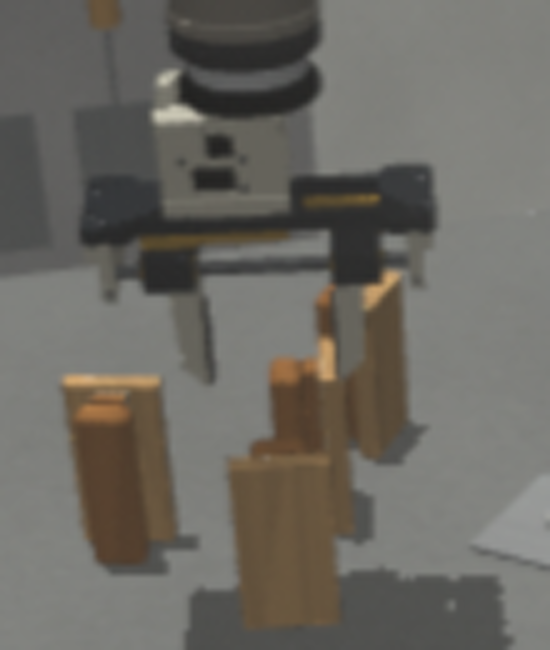

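```bash
python3 -m crank '[{"dx":3,"dy":0.08,"dz":0.04,"spin":0},{"dx":5.5,"dy":0.08,"dz":0.04,"spin":0},{"dx":6.9,"dy":0.08,"dz":0.04,"spin":0},{"dx":6.9,"dy":0.08,"dz":0.04,"spin":0}]'
python3 - <<'E'
from h import *
move([463,334,82],-.2)
s=capture("side");crop(s,170,80,110,130,"s_f3",5)
E
```

```text
time: 1.85
tool_pos: [461.7, 332.8, 78.5]
tcp_rot: [-0.882, 1.565, -2.652]
contact_force: [-0.1, -0.4, 0.0]
grip_width: 69.0
t 1.85 tcp [461.7 332.8  78.5] rpy [-0.882  1.565 -2.652] xaxis [-0.006 -0.003 -1.   ] yang -0.1993 F [-0.09 -0.37  0.03] w 69.0
  d cm [-0.35  0.1  -0.14]
  spin 0.0007 j6 0.69
```

View pics/s_f3.png

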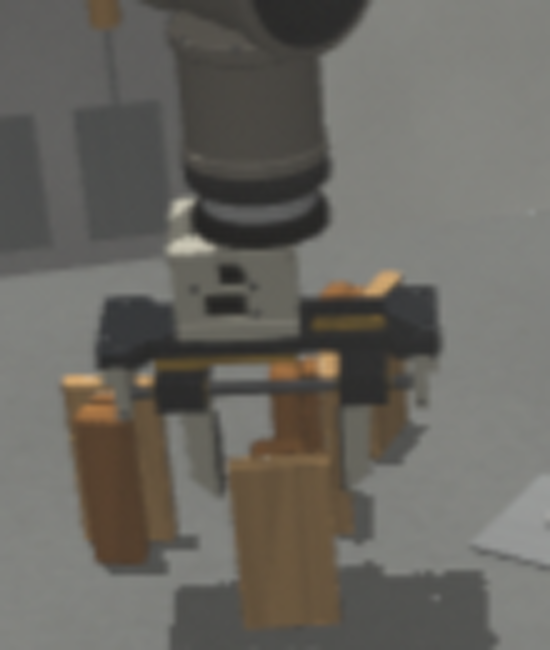

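```bash
python3 -m crank '[{"dx":0,"dy":0,"dz":0,"spin":0},{"dx":0,"dy":0,"dz":0,"spin":0},{"dx":0,"dy":0,"dz":0,"spin":0},{"dx":0,"dy":0,"dz":0,"spin":0},{"dx":0,"dy":0,"dz":0,"spin":0},{"dx":0,"dy":0,"dz":0,"spin":0}]' 20
python3 - <<'E'
from h import *
move([463,334,82],-.2)
E
```

```text
time: 2.4
tool_pos: [463.7, 334.0, 82.2]
tcp_rot: [2.467, 1.57, 0.696]
contact_force: [1.6, -0.9, -0.7]
grip_width: 33.5
t 2.4 tcp [463.7 334.   82.2] rpy [2.467 1.57  0.696] xaxis [ 0.001  0.001 -1.   ] yang -0.2 F [ 1.64 -0.94 -0.75] w 33.5
  d cm [ 0.02 -0.07  0.01]
  spin 0.0 j6 0.69
```

```bash
python3 -m crank '[{"dx":-3,"dy":0,"dz":0,"spin":0},{"dx":-6,"dy":0,"dz":0,"spin":0},{"dx":-9,"dy":0,"dz":0,"spin":0},{"dx":-9,"dy":0,"dz":0,"spin":0},{"dx":-9,"dy":0,"dz":0,"spin":0}]'
python3 - <<'E'
from h import *
move([493,-55.8,172],.243)
s=capture("side");crop(s,170,80,110,130,"s_f4",5)
E
```

```text
time: 2.82
tool_pos: [464.4, 334.2, 173.4]
tcp_rot: [2.262, 1.567, 0.491]
contact_force: [-0.7, -0.0, -1.4]
grip_width: 33.4
t 2.82 tcp [464.4 334.2 173.4] rpy [2.262 1.567 0.491] xaxis [ 0.003  0.002 -1.   ] yang -0.2 F [-0.67 -0.03 -1.44] w 33.4
  d cm [ 0.08 10.55 37.66]
  spin -0.443 j6 0.69
```

View pics/s_f4.png

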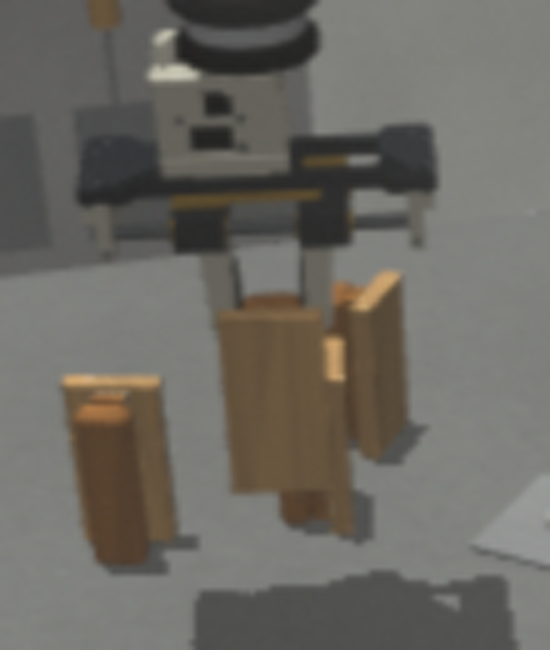

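```bash
python3 -m crank '[{"dx":0,"dy":0.8,"dz":3,"spin":-0.04},{"dx":0,"dy":1.8,"dz":6.5,"spin":-0.09},{"dx":0,"dy":2.8,"dz":10,"spin":-0.14},{"dx":0,"dy":3.8,"dz":13.5,"spin":-0.18},{"dx":0,"dy":4.8,"dz":17,"spin":-0.23},{"dx":0,"dy":5.8,"dz":20.5,"spin":-0.27},{"dx":0,"dy":6.8,"dz":24,"spin":-0.32},{"dx":0,"dy":7.8,"dz":27.5,"spin":-0.36},{"dx":0,"dy":8.7,"dz":31,"spin":-0.4},{"dx":0,"dy":9.6,"dz":34,"spin":-0.43},{"dx":0,"dy":10.2,"dz":36.5,"spin":-0.443},{"dx":0,"dy":10.55,"dz":37.7,"spin":-0.443},{"dx":0,"dy":10.55,"dz":37.7,"spin":-0.443},{"dx":0,"dy":10.55,"dz":37.7,"spin":-0.443},{"dx":0,"dy":10.55,"dz":37.7,"spin":-0.443}]'
python3 - <<'E'
from h import *
import pickle
s=capture("side");t=capture("top");pickle.dump((s,t),open("c2.pkl","wb"))
move([493,-55.8,172],.243)
crop(s,230,160,150,140,"s_f5",5);crop(t,250,150,130,120,"t_f5",5)
E
```

```text
time: 4.12
tool_pos: [491.6, -55.4, 171.0]
tcp_rot: [-2.391, 1.569, 2.565]
contact_force: [-1.0, -0.1, -1.4]
grip_width: 33.6
t 4.22 tcp [491.9 -55.2 171.4] rpy [-2.495  1.57   2.462] xaxis [-0.001  0.001 -1.   ] yang 0.2445 F [-0.21 -1.13 -2.27] w 34.1
  d cm [-0.06  0.1   0.08]
  spin 0.0015 j6 -0.51
```

View pics/s_f5.png

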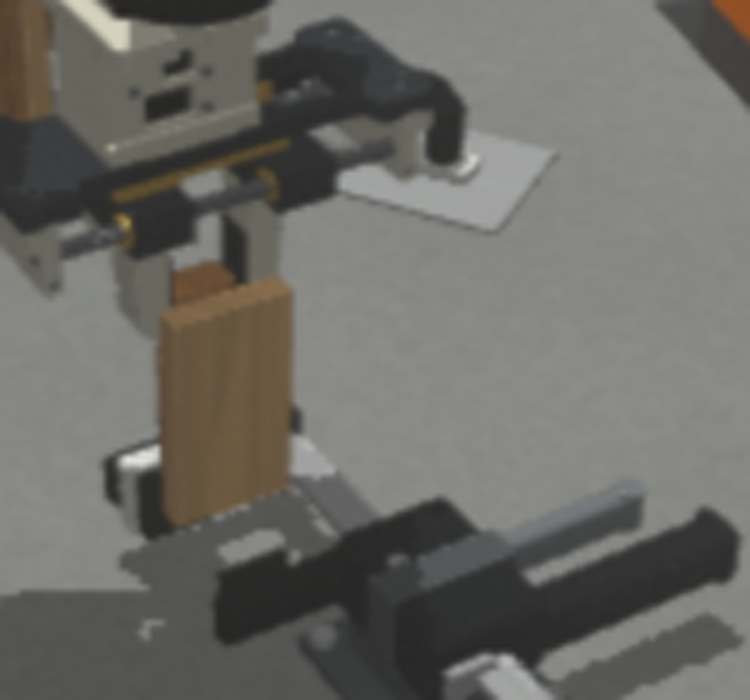

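View pics/t_f5.png

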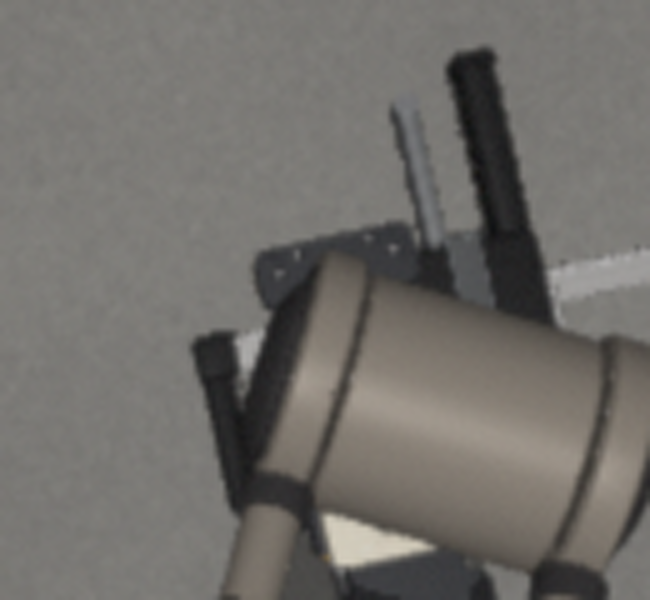

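Run:
```python
from h import *
s,t=load("c2.pkl")
yaw=.243;ex=np.array([np.cos(yaw),np.sin(yaw)]);ey=np.array([-ex[1],ex[0]])
O=np.array([557.1,-44.0])
S=lambda a,b:(230+a/5-.4,160+b/5-.4)
zb=171.5-82.2
for n,p,z in(("TL",(161,327),zb+110),("TR",(291,291),zb+110),("BL",(166,525),zb),("BR",(290,488),zb)):
    q=onz(s,*S(*p),z)[:2]-O;print(n,q@ex,q@ey)
p,R,o=tool();q=p[:2]-O;print("tcp",q@ex,q@ey,"expected sole face y",q@ey-36)
for n,p in dict(fL=(219,577),fR=(287,551)).items():
    q=onz(s,*S(*p),68)[:2]-O;print(n,q@ex,q@ey)
for n,p in dict(cupL=(120,463),cupR=(158,450)).items():
    q=onz(s,*S(*p),71)[:2]-O;print(n,q@ex,q@ey)
```

```text
TL -98.11355468544777 -25.06078411076806
TR -38.44162199219312 -30.152257006260374
BL -98.15943085795921 -22.919862174286347
BR -37.774456864511386 -28.907712979510883
tcp -66.02276892708191 4.797411437627667 expected sole face y -31.202588562372334
fL -83.35189132665604 -43.90853369762954
fR -48.425980805898895 -44.31773614078737
cupL -86.42965255545606 45.89745978890061
cupR -66.4198074084025 45.37942907868309
```

Run:
```python
from h import *
s,t=load("c2.pkl")
p,R,o=tool()
zb=p[2]-82.2;yx=R[:2,1];n=-np.array([-yx[1],yx[0]]) # towards -y
k=8;x0,y0,w,h=250,205,60,70
im=cv2.resize(s["frame"][y0:y0+h,x0:x0+w],None,fx=k,fy=k,interpolation=cv2.INTER_CUBIC)
for a in(-29,29):
  for z in(0,110):
    for b in (36,22):
      q=np.r_[p[:2]+a*yx+b*n,zb+z];q=(proj(s,q)-[x0,y0]+.5)*k;cv2.circle(im,tuple(int(i) for i in q),3,(0,255,0) if b==36 else (255,0,0),1)
cv2.imwrite("pics/s_f6.png",im)
```

```text
(no output)
```

View pics/s_f6.png

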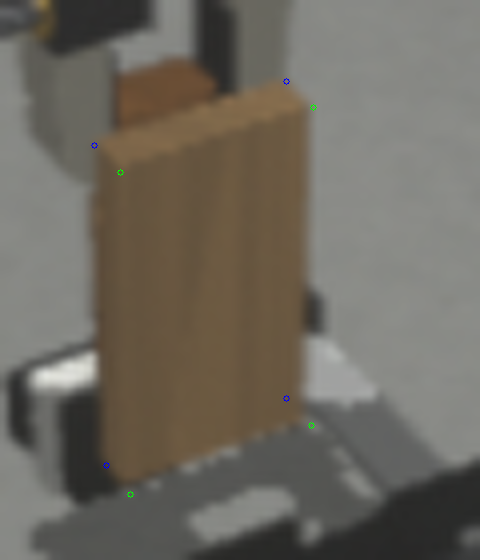

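```bash
python3 -m crank '[{"dx":0,"dy":0.1,"dz":0.33,"spin":0},{"dx":0,"dy":0.1,"dz":0.33,"spin":0},{"dx":1,"dy":0.1,"dz":0.33,"spin":0},{"dx":1.5,"dy":0.1,"dz":0.33,"spin":0},{"dx":1.5,"dy":0.1,"dz":0.33,"spin":0},{"dx":1.5,"dy":0.1,"dz":0.33,"spin":0}]'
python3 - <<'E'
from h import *
import pickle
s=capture("side");
move([493,-58,82],.243)
crop(s,240,205,80,90,"s_f7",6)
E
```

```text
time: 4.72
tool_pos: [493.7, -59.3, 156.5]
tcp_rot: [-2.199, 1.57, 2.756]
contact_force: [-1.1, 0.1, -0.3]
grip_width: 34.0
t 4.77 tcp [494.  -59.5 156.8] rpy [2.533 1.571 1.205] xaxis [ 0.  0. -1.] yang 0.2431 F [-0.01  0.7  -1.4 ] w 34.1
  d cm [ 7.48 -0.06 -0.16]
  spin 0.0001 j6 -0.52
```

View pics/s_f7.png

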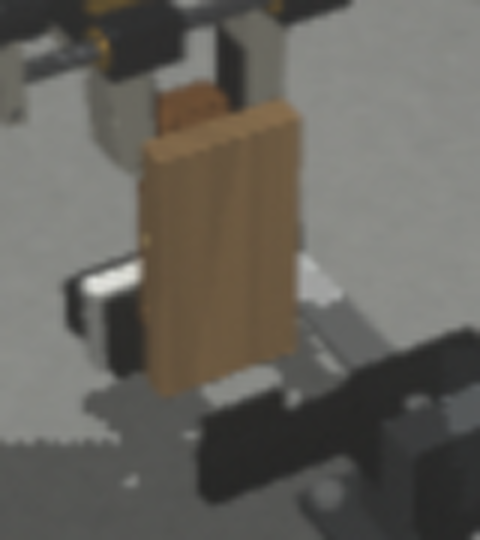

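```bash
python3 -m crank '[{"dx":2,"dy":0,"dz":0,"spin":0},{"dx":4,"dy":0,"dz":0,"spin":0},{"dx":5.5,"dy":0,"dz":0,"spin":0},{"dx":6.5,"dy":0,"dz":0,"spin":0},{"dx":7,"dy":0,"dz":0,"spin":0},{"dx":7.1,"dy":0,"dz":0,"spin":0},{"dx":7.1,"dy":0,"dz":0,"spin":0},{"dx":7.1,"dy":0,"dz":0,"spin":0}]'
python3 - <<'E'
from h import *
import pickle
s=capture("side");
move([494,-59.5,82],.243)
crop(s,240,205,80,90,"s_f8",6)
E
```

```text
time: 5.43
tool_pos: [494.5, -59.7, 86.5]
tcp_rot: [1.12, 1.569, -0.208]
contact_force: [-0.1, 0.7, -1.4]
grip_width: 33.9
t 5.48 tcp [494.5 -59.7  86.6] rpy [ 1.124  1.569 -0.204] xaxis [ 0.002 -0.    -1.   ] yang 0.243 F [-1.05 -0.43 -1.07] w 33.9
  d cm [ 0.46 -0.05 -0.03]
  spin 0.0 j6 -0.52
```

View pics/s_f8.png

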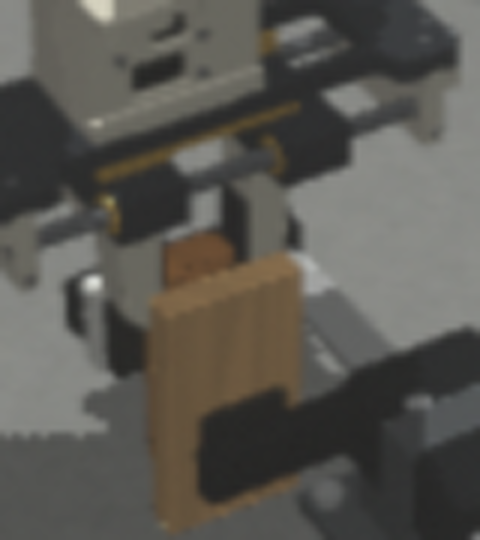

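```bash
python3 -m crank '[{"dx":0,"dy":-0.05,"dz":0.15,"spin":0},{"dx":0.1,"dy":-0.05,"dz":0.3,"spin":0},{"dx":0.25,"dy":-0.05,"dz":0.3,"spin":0},{"dx":0.38,"dy":-0.05,"dz":0.3,"spin":0},{"dx":0.38,"dy":-0.05,"dz":0.3,"spin":0}]'
python3 - <<'E'
from h import *
move([494,-59.5,82],.243)
E
```

```text
time: 5.9
tool_pos: [494.2, -62.6, 82.1]
tcp_rot: [1.523, 1.57, 0.195]
contact_force: [-0.5, -0.3, 1.5]
grip_width: 33.6
t 5.9 tcp [494.2 -62.6  82.1] rpy [1.523 1.57  0.195] xaxis [ 0.  0. -1.] yang 0.2429 F [-0.47 -0.34  1.48] w 33.6
  d cm [ 0.01  0.05 -0.31]
  spin -0.0001 j6 -0.52
```

```bash
python3 -m crank '[{"dx":0,"dy":0,"dz":0,"spin":0},{"dx":0,"dy":0,"dz":0,"spin":0},{"dx":0,"dy":0,"dz":0,"spin":0},{"dx":0,"dy":0,"dz":0,"spin":0},{"dx":-2,"dy":0,"dz":0,"spin":0},{"dx":-5,"dy":0,"dz":0,"spin":0},{"dx":-9,"dy":0,"dz":0,"spin":0},{"dx":-9,"dy":0,"dz":0,"spin":0}]' 60
python3 - <<'E'
from h import *
yaw=.243;ex=np.array([np.cos(yaw),np.sin(yaw)]);ey=np.array([-ex[1],ex[0]])
O=np.array([557.1,-44.0])
W=lambda x,y,z:np.r_[O+x*ex+y*ey,z]
s=capture("side");crop(s,230,185,150,115,"s_r1",5)
move(W(100,-40,150),.243)
move(W(100,-50,44),.243)
E
```

```text
time: 6.57
tool_pos: [497.6, -63.5, 178.4]
tcp_rot: [1.058, 1.559, -0.27]
contact_force: [1.0, 0.5, 0.4]
grip_width: 55.3
t 6.62 tcp [496.4 -63.2 175.6] rpy [ 1.058  1.562 -0.27 ] xaxis [ 0.008 -0.002 -1.   ] yang 0.2431 F [ 0.15 -0.91 -0.53] w 54.9
  d cm [ 2.69 16.33  3.59]
  spin 0.0001 j6 -0.52
t 6.62 tcp [496.4 -63.2 175.6] rpy [ 1.058  1.562 -0.27 ] xaxis [ 0.008 -0.002 -1.   ] yang 0.2431 F [ 0.15 -0.91 -0.53] w 54.9
  d cm [13.3  16.25  4.54]
  spin 0.0001 j6 -0.52
```

View pics/s_r1.png

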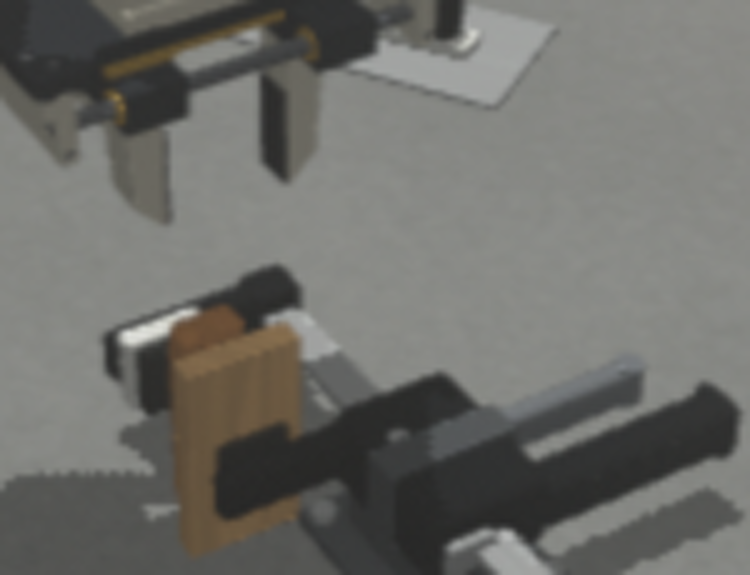

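```bash
python3 -m crank '[{"dx":0,"dy":3,"dz":-1.5,"spin":0},{"dx":0,"dy":7,"dz":-1.5,"spin":0},{"dx":0,"dy":11,"dz":-1.5,"spin":0},{"dx":0,"dy":14,"dz":-1.5,"spin":0},{"dx":0,"dy":16.3,"dz":-1.5,"spin":0},{"dx":0,"dy":16.3,"dz":-1.5,"spin":0},{"dx":0,"dy":16.3,"dz":-1.5,"spin":0},{"dx":0,"dy":16.3,"dz":-1.5,"spin":0},{"dx":0,"dy":16.3,"dz":-1.5,"spin":0}]' 0
python3 - <<'E'
from h import *
yaw=.243;ex=np.array([np.cos(yaw),np.sin(yaw)]);ey=np.array([-ex[1],ex[0]])
O=np.array([557.1,-44.0])
W=lambda x,y,z:np.r_[O+x*ex+y*ey,z]
t=capture("top");crop(t,250,120,130,140,"t_r1",4)
s=capture("side");crop(s,230,135,180,155,"s_r2",4)
move(W(100,-45,42),.243)
E
```

```text
time: 7.37
tool_pos: [647.6, -9.1, 171.6]
tcp_rot: [-1.918, 1.569, 3.037]
contact_force: [-0.9, -0.2, 0.0]
grip_width: 1.6
t 7.47 tcp [647.9  -9.2 172.2] rpy [-2.109  1.571  2.846] xaxis [-0.  0. -1.] yang 0.2424 F [-0.78  0.05  0.17] w 0.4
  d cm [13.02  0.35  5.69]
  spin -0.0006 j6 -0.37
```

View pics/t_r1.png

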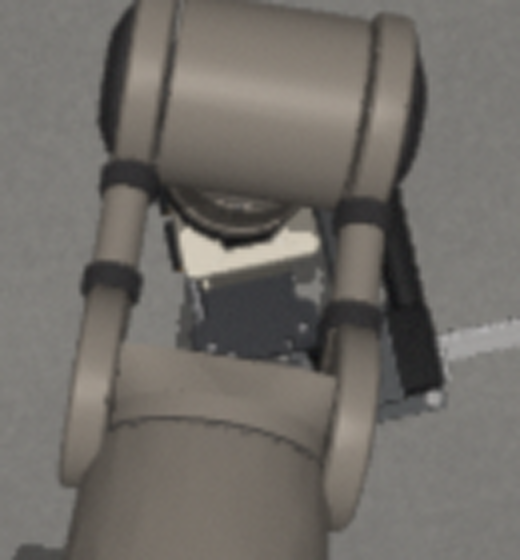

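View pics/s_r2.png

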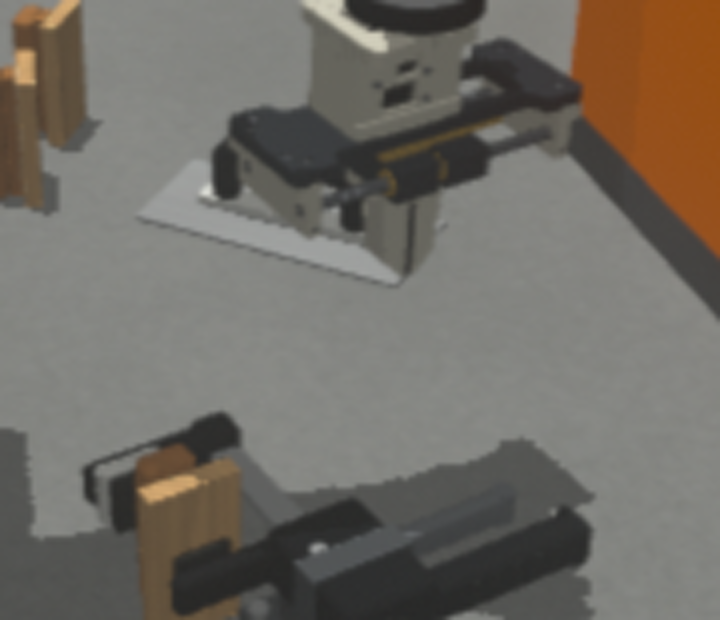

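```bash
python3 -m crank '[{"dx":1,"dy":0.35,"dz":3,"spin":0},{"dx":4,"dy":0.35,"dz":5.5,"spin":0},{"dx":7.5,"dy":0.35,"dz":5.5,"spin":0},{"dx":10.5,"dy":0.35,"dz":5.5,"spin":0},{"dx":12.5,"dy":0.35,"dz":5.5,"spin":0},{"dx":13,"dy":0.35,"dz":5.5,"spin":0},{"dx":13,"dy":0.35,"dz":5.5,"spin":0},{"dx":13,"dy":0.35,"dz":5.5,"spin":0}]'
cat >> h.py <<'E'
yaw=.243;ex=np.array([np.cos(yaw),np.sin(yaw)]);ey=np.array([-ex[1],ex[0]])
O=np.array([557.1,-44.0])
W=lambda x,y,z:np.r_[O+x*ex+y*ey,z]
def st():
    p,R,o=tool();q=p[:2]-O;F=np.array(o["contact_force"])
    print("t %.2f clamp x %.1f y %.2f z %.1f  Fy(clamp) %.2f Fx %.2f Fz %.2f"%(o["time"],q@ex,q@ey,p[2],F[:2]@ey,F[:2]@ex,F[2]))
E
python3 - <<'E'
from h import *
s=capture("side");crop(s,230,135,180,155,"s_r3",4)
move(W(100,-45,42),.243);st()
E
```

```text
time: 8.13
tool_pos: [666.0, -61.6, 43.4]
tcp_rot: [1.167, 1.569, -0.161]
contact_force: [0.2, -0.3, 0.1]
grip_width: 0.6
t 8.18 tcp [666.5 -61.6  44.2] rpy [ 1.15   1.567 -0.178] xaxis [ 0.003 -0.001 -1.   ] yang 0.243 F [-0.29  0.24  0.47] w 0.3
  d cm [ 0.22 -0.2   0.16]
  spin -0.0 j6 -0.45
t 8.18 clamp x 102.0 y -43.41 z 44.2  Fy(clamp) 0.30 Fx -0.22 Fz 0.47
```

View pics/s_r3.png

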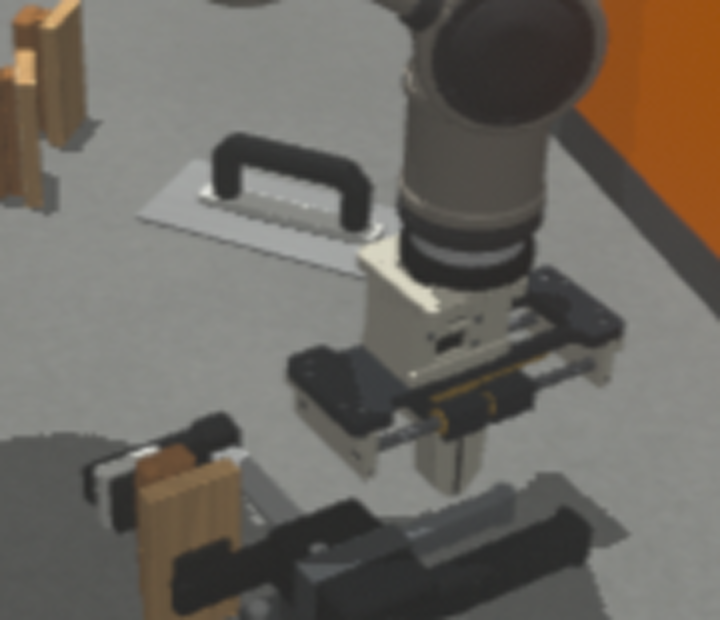

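```bash
python3 -m crank '[{"dx":0.1,"dy":-0.1,"dz":1,"spin":0},{"dx":0.1,"dy":-0.1,"dz":2,"spin":0},{"dx":0.1,"dy":-0.1,"dz":2,"spin":0},{"dx":0.1,"dy":-0.1,"dz":2,"spin":0}]'
python3 -c "from h import *;st()"
python3 -m crank '[{"dx":0,"dy":0,"dz":0.3,"spin":0},{"dx":0,"dy":0,"dz":0.6,"spin":0},{"dx":0,"dy":0,"dz":0.6,"spin":0}]'
python3 -c "from h import *;st()"
python3 -m crank '[{"dx":0,"dy":0,"dz":0.3,"spin":0},{"dx":0,"dy":0,"dz":0.6,"spin":0},{"dx":0,"dy":0,"dz":0.6,"spin":0}]'
python3 -c "from h import *;st()"
```

```text
time: 8.52
tool_pos: [669.8, -81.8, 41.8]
tcp_rot: [1.426, 1.569, 0.097]
contact_force: [-0.2, 2.2, 1.5]
grip_width: 0.6
t 8.52 clamp x 100.3 y -63.80 z 41.8  Fy(clamp) 2.22 Fx 0.33 Fz 1.49
time: 8.77
tool_pos: [670.9, -87.0, 41.1]
tcp_rot: [1.613, 1.57, 0.285]
contact_force: [0.3, 3.4, 1.8]
grip_width: 0.5
t 8.77 clamp x 100.1 y -69.15 z 41.1  Fy(clamp) 3.26 Fx 1.08 Fz 1.78
time: 9.02
tool_pos: [672.1, -92.3, 41.0]
tcp_rot: [3.093, 1.57, 1.765]
contact_force: [-0.3, 6.2, 3.4]
grip_width: 0.8
t 9.02 clamp x 100.0 y -74.57 z 41.0  Fy(clamp) 6.06 Fx 1.24 Fz 3.38
```

```bash
python3 -m crank '[{"dx":0,"dy":0,"dz":0.3,"spin":0},{"dx":0,"dy":0,"dz":0.6,"spin":0},{"dx":0,"dy":0,"dz":0.6,"spin":0}]'
python3 -c "from h import *;st()"
python3 -m crank '[{"dx":0,"dy":0,"dz":0.2,"spin":0},{"dx":0,"dy":0,"dz":0.35,"spin":0},{"dx":0,"dy":0,"dz":0.35,"spin":0}]'
python3 -c "
from h import *;st()
s=capture('side');crop(s,230,180,180,120,'s_r4',4);t=capture('top');crop(t,250,120,130,140,'t_r4',4)
"
```

```text
time: 9.27
tool_pos: [673.1, -97.8, 40.9]
tcp_rot: [-2.623, 1.569, 2.333]
contact_force: [-2.7, 6.3, 4.6]
grip_width: 0.5
t 9.27 clamp x 99.6 y -80.15 z 40.9  Fy(clamp) 6.71 Fx -1.10 Fz 4.62
time: 9.52
tool_pos: [673.5, -100.9, 40.9]
tcp_rot: [-2.477, 1.568, 2.478]
contact_force: [-2.3, 7.0, 4.7]
grip_width: 0.2
t 9.52 clamp x 99.3 y -83.20 z 40.9  Fy(clamp) 7.37 Fx -0.53 Fz 4.69
```

View pics/s_r4.png

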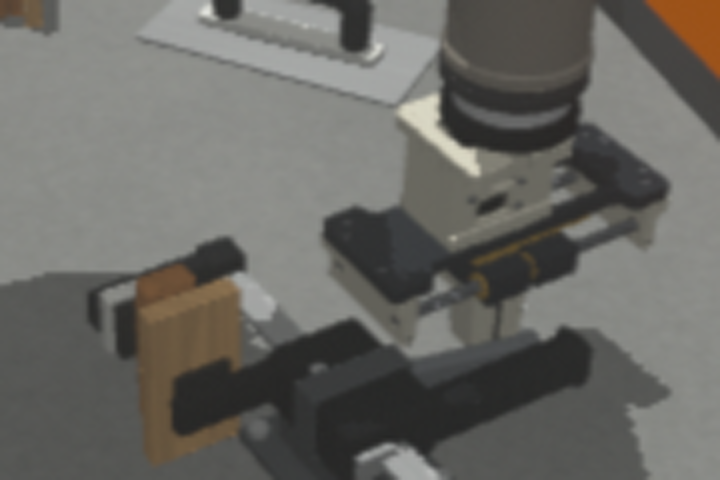

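View pics/t_r4.png

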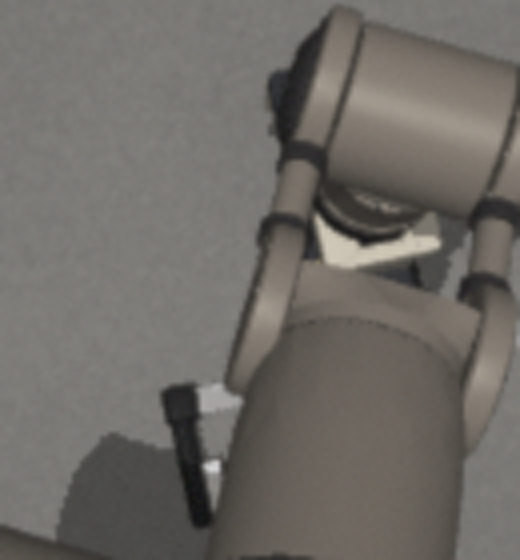

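```bash
python3 -m crank '[{"dx":0,"dy":0,"dz":0.15,"spin":0},{"dx":0,"dy":0,"dz":0.15,"spin":0}]'
python3 -c "from h import *;st()"
python3 -m crank '[{"dx":0,"dy":0,"dz":0.15,"spin":0},{"dx":0,"dy":0,"dz":0.15,"spin":0}]'
python3 -c "from h import *;st()"
```

```text
time: 9.78
tool_pos: [673.7, -102.1, 40.8]
tcp_rot: [-2.451, 1.567, 2.505]
contact_force: [-3.0, 6.8, 5.9]
grip_width: 0.5
t 9.78 clamp x 99.1 y -84.47 z 40.8  Fy(clamp) 7.35 Fx -1.25 Fz 5.92
time: 9.95
tool_pos: [673.7, -102.7, 40.8]
tcp_rot: [-2.574, 1.566, 2.381]
contact_force: [-4.3, 9.5, 5.6]
grip_width: 0.5
t 9.95 clamp x 99.1 y -85.06 z 40.8  Fy(clamp) 10.25 Fx -1.89 Fz 5.56
```

```bash
python3 -m crank '[{"dx":0,"dy":0,"dz":-1.5,"spin":0},{"dx":-0.1,"dy":0,"dz":-2.9,"spin":0},{"dx":-0.1,"dy":0,"dz":-2.9,"spin":0},{"dx":-0.1,"dy":0,"dz":-2.9,"spin":0}]'
python3 -c "
from h import *;st()
s=capture('side');crop(s,230,180,180,120,'s_r5',4);t=capture('top');crop(t,250,120,130,140,'t_r5',4);st()
"
```

```text
time: 10.28
tool_pos: [667.9, -75.9, 41.8]
tcp_rot: [-0.665, 1.57, -1.991]
contact_force: [-0.9, 0.1, -0.9]
grip_width: 0.3
t 10.28 clamp x 99.8 y -57.63 z 41.8  Fy(clamp) 0.28 Fx -0.82 Fz -0.93
t 10.38 clamp x 99.9 y -58.82 z 41.9  Fy(clamp) 0.13 Fx -1.04 Fz -0.02
```

View pics/s_r5.png

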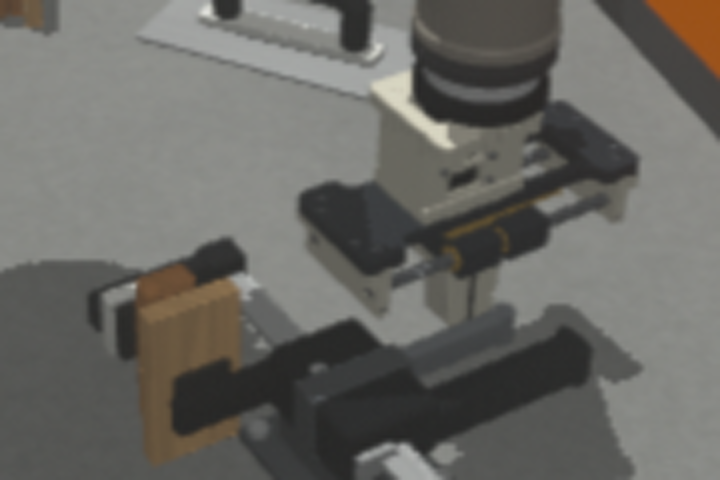

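View pics/t_r5.png

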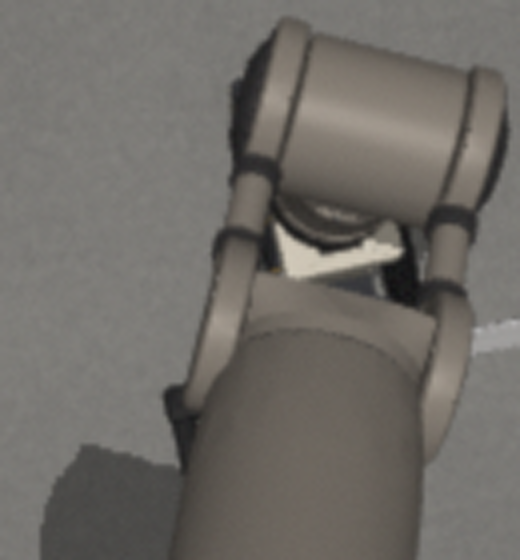

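```bash
cat >> h.py <<'E'
def jaw(s):
    s0,_=load("c0.pkl");k=6
    up=lambda im:cv2.resize(im,None,fx=k,fy=k,interpolation=cv2.INTER_CUBIC)
    T=up(s0["frame"][236:252,277:291]);A=up(s["frame"][228:280,265:305])
    r=cv2.matchTemplate(A,T,cv2.TM_CCOEFF_NORMED);_,v,_,l=cv2.minMaxLoc(r)
    d=np.array([l[0]/k+265-277,l[1]/k+228-236])
    a=proj(s,W(-10,45,60));b=proj(s,W(-10,35,60));g=(b-a)/10
    print("jaw shift px",d.round(2),"score",round(v,3),"mm",(d@g/(g@g)).round(2))
E
python3 -c "
from h import *
jaw(load('c2.pkl')[0]);s=capture('side');jaw(s)"
```

```text
jaw shift px [1.83 0.5 ] score 0.652 mm 5.3
jaw shift px [1.67 1.33] score 0.895 mm 6.93
```

```bash
python3 -m crank '[{"dx":0,"dy":0,"dz":0.8,"spin":0},{"dx":0,"dy":0,"dz":1.4,"spin":0},{"dx":0,"dy":0,"dz":1.8,"spin":0},{"dx":0,"dy":0,"dz":1.8,"spin":0}]'
python3 -c "from h import *;st()"
python3 -m crank '[{"dx":0,"dy":0,"dz":0.25,"spin":0},{"dx":0,"dy":0,"dz":0.25,"spin":0}]'
python3 -c "from h import *;st()"
python3 -m crank '[{"dx":0,"dy":0,"dz":0.25,"spin":0},{"dx":0,"dy":0,"dz":0.25,"spin":0}]'
python3 -c "from h import *;st()"
```

```text
time: 10.77
tool_pos: [672.4, -94.6, 41.8]
tcp_rot: [-3.006, 1.569, 1.947]
contact_force: [-1.4, 5.5, 1.3]
grip_width: 0.8
t 10.77 clamp x 99.7 y -76.87 z 41.8  Fy(clamp) 5.65 Fx -0.02 Fz 1.32
time: 10.93
tool_pos: [672.7, -96.4, 41.8]
tcp_rot: [-2.833, 1.568, 2.121]
contact_force: [-2.0, 6.3, 1.7]
grip_width: 0.5
t 10.93 clamp x 99.6 y -78.72 z 41.8  Fy(clamp) 6.58 Fx -0.48 Fz 1.68
time: 11.1
tool_pos: [673.0, -98.7, 41.7]
tcp_rot: [-2.677, 1.568, 2.277]
contact_force: [-2.8, 5.9, 2.0]
grip_width: 0.6
t 11.10 clamp x 99.4 y -80.98 z 41.7  Fy(clamp) 6.44 Fx -1.28 Fz 1.99
```

```bash
python3 -m crank '[{"dx":0,"dy":0,"dz":0.2,"spin":0},{"dx":0,"dy":0,"dz":0.2,"spin":0}]'
python3 -c "from h import *;st()"
python3 -m crank '[{"dx":0,"dy":0,"dz":0.2,"spin":0},{"dx":0,"dy":0,"dz":0.2,"spin":0}]'
python3 -c "from h import *;st()
s=capture('side');crop(s,230,180,180,120,'s_r6',4);jaw(s);st()"
```

```text
time: 11.27
tool_pos: [673.3, -100.5, 41.7]
tcp_rot: [-2.598, 1.567, 2.357]
contact_force: [-4.0, 6.3, 3.3]
grip_width: 0.5
t 11.27 clamp x 99.2 y -82.75 z 41.7  Fy(clamp) 7.07 Fx -2.32 Fz 3.27
time: 11.43
tool_pos: [673.5, -102.3, 41.6]
tcp_rot: [-2.514, 1.567, 2.441]
contact_force: [-4.6, 7.0, 3.8]
grip_width: 0.5
t 11.43 clamp x 99.0 y -84.58 z 41.6  Fy(clamp) 7.92 Fx -2.78 Fz 3.81
jaw shift px [3.83 3.33] score 0.839 mm 16.58
t 11.48 clamp x 99.0 y -84.54 z 41.6  Fy(clamp) 8.43 Fx -1.87 Fz 3.45
```

View pics/s_r6.png

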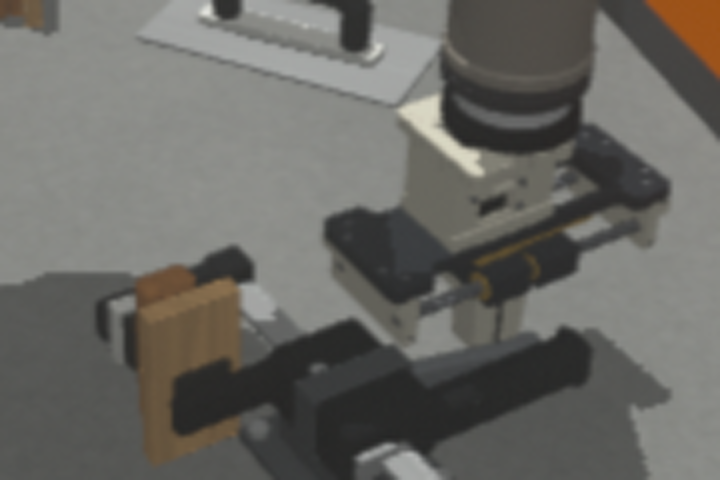

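```bash
python3 -m crank '[{"dx":0,"dy":0,"dz":-1.5,"spin":0},{"dx":0,"dy":0,"dz":-2.6,"spin":0},{"dx":0,"dy":0,"dz":-2.6,"spin":0},{"dx":0,"dy":0,"dz":-2.6,"spin":0}]'
python3 -c "
from h import *;st()
s=capture('side');jaw(s);crop(s,245,220,60,80,'s_r7',8);st()"
python3 -m crank '[{"dx":0,"dy":0,"dz":0.6,"spin":0},{"dx":0,"dy":0,"dz":0.9,"spin":0},{"dx":0,"dy":0,"dz":0.9,"spin":0}]'
python3 -c "from h import *;st()"
```

```text
time: 11.82
tool_pos: [668.4, -77.3, 42.0]
tcp_rot: [0.098, 1.57, -1.229]
contact_force: [0.4, 0.4, -0.6]
grip_width: 0.5
t 11.82 clamp x 100.0 y -59.09 z 42.0  Fy(clamp) 0.30 Fx 0.46 Fz -0.64
jaw shift px [3.5  3.33] score 0.802 mm 15.83
t 11.87 clamp x 100.1 y -59.66 z 42.1  Fy(clamp) -0.61 Fx -0.19 Fz 0.47
time: 12.12
tool_pos: [670.9, -86.8, 42.0]
tcp_rot: [2.395, 1.57, 1.067]
contact_force: [0.7, 4.3, 2.1]
grip_width: 0.1
t 12.12 clamp x 100.2 y -68.92 z 42.0  Fy(clamp) 3.98 Fx 1.72 Fz 2.09
```

View pics/s_r7.png

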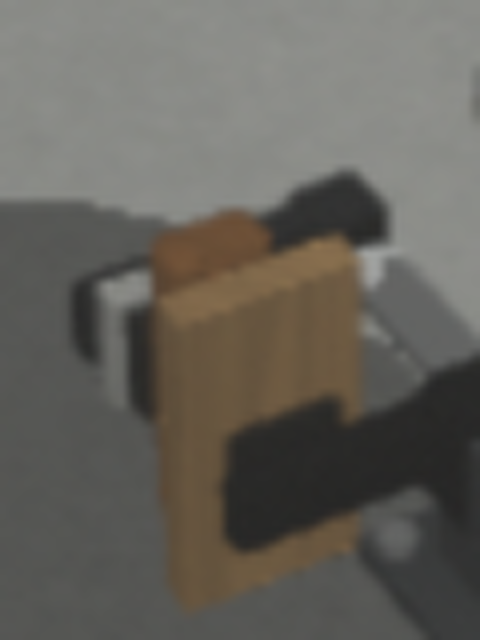

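```bash
for i in 1 2; do python3 -m crank '[{"dx":0,"dy":0,"dz":0.25,"spin":0},{"dx":0,"dy":0,"dz":0.25,"spin":0}]' >/dev/null
python3 -c "from h import *;st()"; done
python3 -c "
from h import *
s=capture('side');jaw(s);crop(s,245,220,60,80,'s_r8',8);st()"
```

```text
t 12.28 clamp x 100.1 y -70.78 z 42.0  Fy(clamp) 5.57 Fx 2.05 Fz 1.44
t 12.45 clamp x 100.1 y -73.03 z 42.0  Fy(clamp) 5.73 Fx 1.13 Fz 1.32
jaw shift px [4.67 4.  ] score 0.845 mm 20.04
t 12.50 clamp x 100.1 y -72.89 z 41.9  Fy(clamp) 5.38 Fx 0.53 Fz 1.26
```

View pics/s_r8.png

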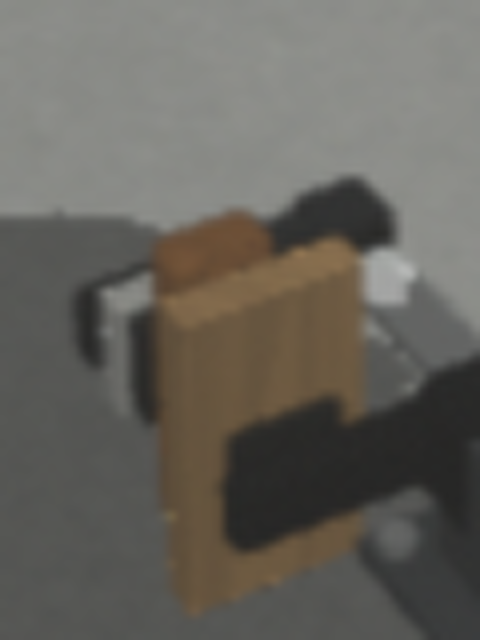

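```bash
for i in 1 2; do python3 -m crank '[{"dx":0,"dy":0,"dz":0.2,"spin":0},{"dx":0,"dy":0,"dz":0.2,"spin":0}]' >/dev/null
python3 -c "from h import *;st()"; done
python3 -c "
from h import *
s=capture('side');jaw(s);crop(s,245,220,60,80,'s_r9',8);st()"
```

```text
t 12.67 clamp x 100.0 y -74.80 z 41.9  Fy(clamp) 5.98 Fx 2.18 Fz 2.32
t 12.83 clamp x 99.9 y -76.64 z 41.9  Fy(clamp) 6.83 Fx 0.82 Fz 1.95
jaw shift px [5.  4.5] score 0.837 mm 21.99
t 12.88 clamp x 99.9 y -76.54 z 41.9  Fy(clamp) 6.62 Fx 2.18 Fz 2.26
```

View pics/s_r9.png

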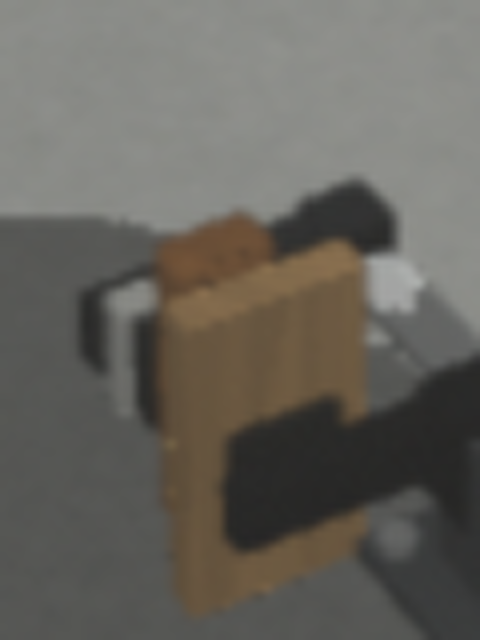

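```bash
for i in 1 2; do python3 -m crank '[{"dx":0,"dy":0,"dz":0.2,"spin":0},{"dx":0,"dy":0,"dz":0.2,"spin":0}]' >/dev/null
python3 -c "from h import *;st()"; done
python3 -c "
from h import *
s=capture('side');jaw(s);crop(s,245,220,60,80,'s_r10',8);st()"
```

```text
t 13.05 clamp x 99.8 y -78.30 z 41.9  Fy(clamp) 8.43 Fx 0.77 Fz 2.46
t 13.22 clamp x 99.7 y -79.88 z 41.9  Fy(clamp) 9.79 Fx 0.42 Fz 3.14
jaw shift px [5.33 4.83] score 0.84 mm 23.54
t 13.27 clamp x 99.7 y -79.82 z 41.9  Fy(clamp) 9.15 Fx 0.05 Fz 3.18
```

View pics/s_r10.png

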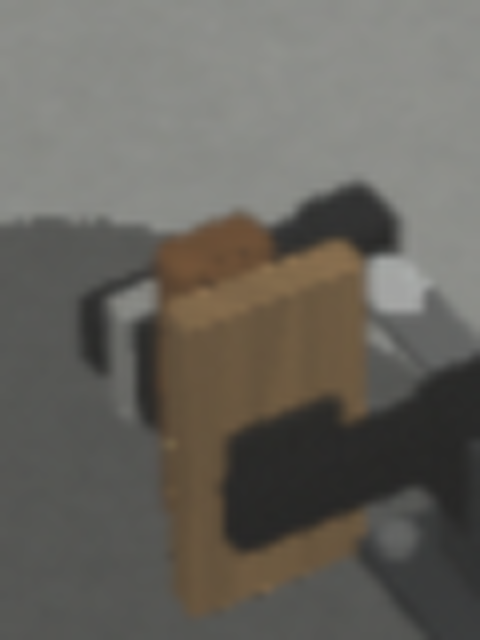

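```bash
for i in 1 2; do python3 -m crank '[{"dx":0,"dy":0,"dz":0.18,"spin":0},{"dx":0,"dy":0,"dz":0.18,"spin":0},{"dx":0,"dy":0,"dz":0.18,"spin":0}]' >/dev/null
python3 -c "from h import *;st()"; done
python3 -c "
from h import *
s=capture('side');jaw(s);crop(s,245,220,60,80,'s_r11',8);st()"
```

```text
t 13.52 clamp x 99.5 y -81.15 z 41.8  Fy(clamp) 10.98 Fx -0.13 Fz 3.74
t 13.77 clamp x 99.4 y -82.51 z 41.8  Fy(clamp) 10.56 Fx -0.54 Fz 5.11
jaw shift px [5.67 5.  ] score 0.844 mm 24.68
t 13.82 clamp x 99.4 y -82.50 z 41.8  Fy(clamp) 12.46 Fx -0.68 Fz 4.43
```

View pics/s_r11.png

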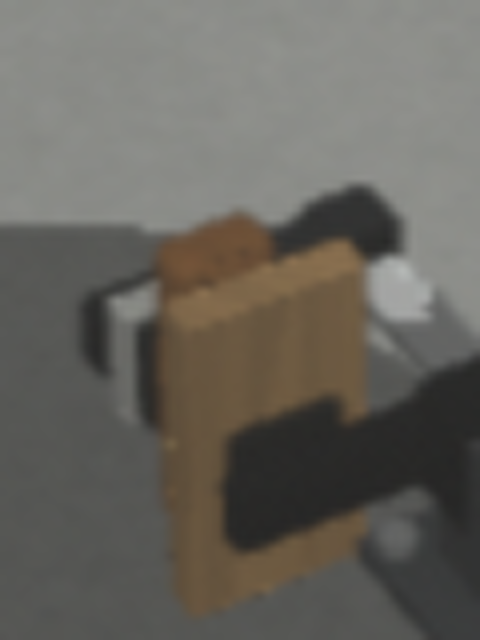

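```bash
for i in 1 2; do python3 -m crank '[{"dx":0,"dy":0,"dz":0.13,"spin":0},{"dx":0,"dy":0,"dz":0.13,"spin":0},{"dx":0,"dy":0,"dz":0.13,"spin":0}]' >/dev/null
python3 -c "from h import *;st()"; done
python3 -c "
from h import *
s=capture('side');jaw(s);crop(s,245,220,60,80,'s_r12',8)
for i in range(4):capture('side');st()"
```

```text
t 14.07 clamp x 99.3 y -83.44 z 41.8  Fy(clamp) 12.48 Fx -1.05 Fz 4.71
t 14.32 clamp x 99.2 y -84.43 z 41.8  Fy(clamp) 13.90 Fx -2.67 Fz 5.14
jaw shift px [5.83 5.17] score 0.843 mm 25.46
t 14.42 clamp x 99.2 y -84.39 z 41.8  Fy(clamp) 14.06 Fx -2.14 Fz 5.21
t 14.47 clamp x 99.2 y -84.37 z 41.8  Fy(clamp) 13.30 Fx -2.16 Fz 5.11
t 14.52 clamp x 99.2 y -84.38 z 41.8  Fy(clamp) 13.93 Fx -1.35 Fz 5.34
t 14.57 clamp x 99.2 y -84.38 z 41.8  Fy(clamp) 14.17 Fx -1.87 Fz 4.81
```

```bash
python3 -m crank '[{"dx":0,"dy":0,"dz":-1,"spin":0},{"dx":0,"dy":0,"dz":-2,"spin":0},{"dx":0,"dy":0,"dz":-2.7,"spin":0},{"dx":0,"dy":0,"dz":-2.7,"spin":0},{"dx":0,"dy":0,"dz":-2.7,"spin":0}]'
python3 -c "
from h import *;st()
s=capture('side');jaw(s);crop(s,245,220,60,80,'s_r13',8)
for i in range(3):capture('side');st()"
python3 -m crank '[{"dx":0,"dy":0,"dz":0.6,"spin":0},{"dx":0,"dy":0,"dz":0.6,"spin":0},{"dx":0,"dy":0,"dz":0.6,"spin":0}]' >/dev/null
python3 -c "from h import *;st()"
python3 -m crank '[{"dx":0,"dy":0,"dz":0.2,"spin":0},{"dx":0,"dy":0,"dz":0.2,"spin":0}]' >/dev/null
python3 -c "from h import *;st()"
```

```text
time: 14.98
tool_pos: [668.7, -79.2, 42.0]
tcp_rot: [-0.066, 1.57, -1.394]
contact_force: [-0.1, -0.5, 0.5]
grip_width: 0.6
t 14.98 clamp x 99.8 y -61.01 z 42.0  Fy(clamp) -0.47 Fx -0.23 Fz 0.47
jaw shift px [4.5  4.17] score 0.754 mm 20.07
t 15.08 clamp x 99.8 y -61.47 z 41.9  Fy(clamp) -0.62 Fx 0.38 Fz 0.19
t 15.13 clamp x 99.8 y -61.50 z 41.9  Fy(clamp) -0.36 Fx 0.18 Fz -0.28
t 15.18 clamp x 99.8 y -61.45 z 41.9  Fy(clamp) -0.41 Fx -0.44 Fz 0.53
t 15.43 clamp x 99.9 y -66.44 z 41.8  Fy(clamp) 4.09 Fx 0.91 Fz 0.76
t 15.60 clamp x 100.0 y -67.88 z 41.8  Fy(clamp) 5.59 Fx 0.94 Fz 0.79
```

View pics/s_r13.png

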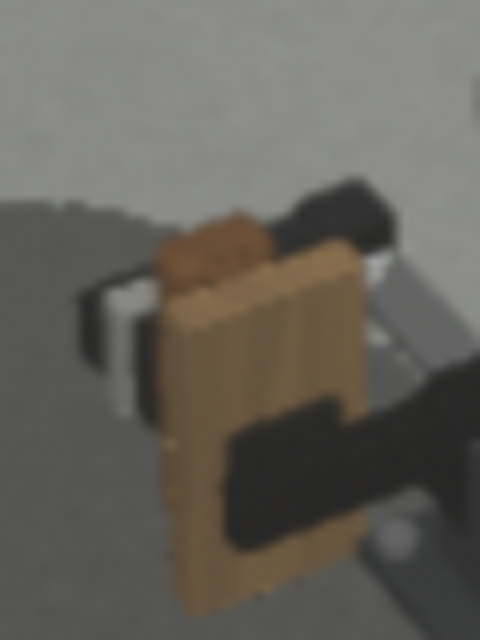

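```bash
for i in 1 2 3; do python3 -m crank '[{"dx":0,"dy":0,"dz":0.15,"spin":0},{"dx":0,"dy":0,"dz":0.15,"spin":0}]' >/dev/null
python3 -c "
from h import *;st();capture('side');st()"; done
python3 -c "
from h import *
s=capture('side');jaw(s);st()"
```

```text
t 15.77 clamp x 100.0 y -69.01 z 41.8  Fy(clamp) 6.23 Fx 1.00 Fz 1.83
t 15.82 clamp x 100.0 y -68.94 z 41.8  Fy(clamp) 7.26 Fx 0.52 Fz 0.61
t 15.98 clamp x 100.0 y -70.23 z 41.8  Fy(clamp) 8.11 Fx 0.31 Fz 1.89
t 16.03 clamp x 100.0 y -70.18 z 41.8  Fy(clamp) 7.44 Fx 0.65 Fz 0.95
t 16.20 clamp x 100.0 y -71.46 z 41.8  Fy(clamp) 7.95 Fx 1.19 Fz 2.35
t 16.25 clamp x 100.0 y -71.40 z 41.8  Fy(clamp) 8.58 Fx 1.03 Fz 0.88
jaw shift px [5.17 4.83] score 0.835 mm 23.16
t 16.30 clamp x 100.0 y -71.38 z 41.8  Fy(clamp) 8.28 Fx 1.08 Fz 1.61
```

```bash
for i in 1 2; do python3 -m crank '[{"dx":0,"dy":0,"dz":0.18,"spin":0},{"dx":0,"dy":0,"dz":0.18,"spin":0},{"dx":0,"dy":0,"dz":0.18,"spin":0}]' >/dev/null
python3 -c "
from h import *;st();capture('side');st()"; done
python3 -c "
from h import *
s=capture('side');jaw(s);st();s=capture('side');st()"
```

```text
t 16.55 clamp x 99.9 y -72.88 z 41.8  Fy(clamp) 9.26 Fx 0.79 Fz 2.30
t 16.60 clamp x 99.9 y -72.85 z 41.8  Fy(clamp) 8.16 Fx 0.45 Fz 1.00
t 16.85 clamp x 99.9 y -74.33 z 41.8  Fy(clamp) 10.49 Fx 0.77 Fz 1.74
t 16.90 clamp x 99.9 y -74.33 z 41.7  Fy(clamp) 9.96 Fx 1.43 Fz 2.65
jaw shift px [5.67 5.  ] score 0.843 mm 24.68
t 16.95 clamp x 99.9 y -74.32 z 41.8  Fy(clamp) 10.35 Fx -0.03 Fz 2.97
t 17.00 clamp x 99.9 y -74.28 z 41.8  Fy(clamp) 9.89 Fx 1.00 Fz 1.39
```

```bash
for i in 1 2; do python3 -m crank '[{"dx":0,"dy":0,"dz":0.14,"spin":0},{"dx":0,"dy":0,"dz":0.14,"spin":0},{"dx":0,"dy":0,"dz":0.14,"spin":0}]' >/dev/null
python3 -c "
from h import *;st();capture('side');st()"; done
python3 -c "
from h import *
s=capture('side');jaw(s);st()
for i in range(4):s=capture('side');st()
crop(s,245,220,60,80,'s_r14',8)"
```

```text
t 17.25 clamp x 99.8 y -75.40 z 41.8  Fy(clamp) 12.40 Fx 1.27 Fz 1.78
t 17.30 clamp x 99.9 y -75.40 z 41.8  Fy(clamp) 11.85 Fx 0.57 Fz 2.68
t 17.55 clamp x 99.8 y -76.50 z 41.7  Fy(clamp) 11.62 Fx 0.23 Fz 3.04
t 17.60 clamp x 99.8 y -76.52 z 41.8  Fy(clamp) 11.83 Fx 0.41 Fz 3.37
jaw shift px [5.83 5.17] score 0.841 mm 25.46
t 17.65 clamp x 99.8 y -76.51 z 41.7  Fy(clamp) 12.38 Fx -0.70 Fz 2.81
t 17.70 clamp x 99.8 y -76.48 z 41.7  Fy(clamp) 11.89 Fx -0.52 Fz 3.62
t 17.75 clamp x 99.8 y -76.48 z 41.8  Fy(clamp) 12.34 Fx 0.78 Fz 3.04
t 17.80 clamp x 99.8 y -76.47 z 41.7  Fy(clamp) 12.73 Fx 0.56 Fz 2.56
t 17.85 clamp x 99.8 y -76.50 z 41.8  Fy(clamp) 12.02 Fx 0.74 Fz 2.86
```

View pics/s_r14.png

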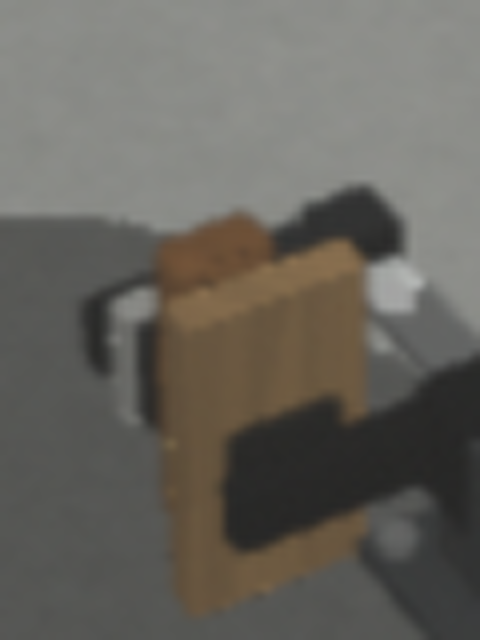

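```bash
python3 -m crank '[{"dx":0,"dy":0,"dz":0.05,"spin":0},{"dx":0,"dy":0,"dz":0.05,"spin":0},{"dx":0,"dy":0,"dz":0.05,"spin":0}]' >/dev/null
python3 -c "
from h import *
for i in range(5):s=capture('side');st()
jaw(s);cv2.imwrite('pics/s_end.png',s['frame'])"
```

```text
t 18.15 clamp x 99.8 y -76.81 z 41.7  Fy(clamp) 12.21 Fx 0.37 Fz 3.22
t 18.20 clamp x 99.8 y -76.85 z 41.8  Fy(clamp) 12.37 Fx -0.27 Fz 3.73
t 18.25 clamp x 99.8 y -76.82 z 41.8  Fy(clamp) 12.33 Fx -0.08 Fz 3.30
t 18.30 clamp x 99.7 y -76.81 z 41.7  Fy(clamp) 12.50 Fx -0.06 Fz 2.98
t 18.35 clamp x 99.7 y -76.82 z 41.7  Fy(clamp) 12.06 Fx 0.13 Fz 3.62
jaw shift px [5.83 5.17] score 0.842 mm 25.46
```

View pics/s_end.png

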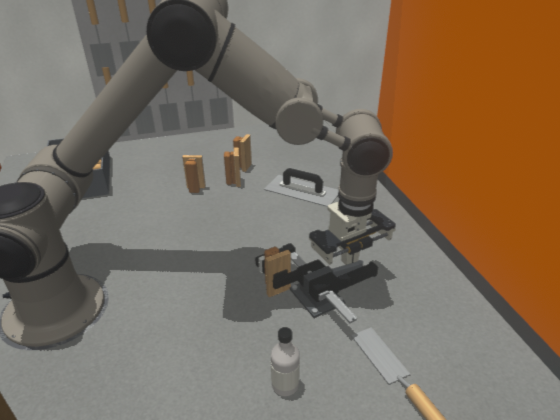

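Stable and held: the float is upright between the pads at about (278,270), and the bystanders are unmoved. I'm handing in.

```bash
python3 -c "
from plant import bot
print(bot.close_job())"
```

```text
the job is handed in; nothing more can be done
None
```

The job is handed in at about 18.4 s. The float (the one farthest to the robot's right) stands on end between the pads. The trigger is held squeezed with the sprung pad sunk roughly 4.0 to 4.7 mm.

**What I did:** I took the float by its grip's flanks and stood it in the mouth, with its sole facing the fixed pad. Then I let go and worked the trigger from its front face with the shut fingers. That took three full strokes, letting the trigger spring out after each, and a fourth squeeze that I stopped partway and held. The third stroke had already reached about 4 mm of sink at its end stop, so I used the fourth to aim for the middle of the 4 to 5 mm range.

**Last checks:**
- **Push:** it was steady at about 12.3 N at the fingers, against the roughly 12 N stated for half-way.
- **Pad depth:** I had no direct reading of it. The trigger force points to about 4.0 mm, and the finger travel to about 4.4 to 4.7 mm.
- **Scene:** in the final side picture the float is upright and squeezed between the pads. The bottle and both trowels look unmoved by eye.

**Disagreements:**
- The two cameras differed by about 3 mm in x; I put the clamp about 2.5 mm over from the top camera's reading, nearer the side camera's.
- The free-running trigger force I measured, about 6 to 8 N late in the stroke, was higher than the stated 3 to 5 N. I judged the pad's share by the rise above that.

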